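# Stand the tipped lamp stem in the drying lane, then set the heater lever

### The job

The freshly lacquered brass lamp stem with the square foot has tipped over on the black drying mat: stand it upright in the gap between the candlestick and the vase, in line with them, setting it down rather than dropping it. Then swing the lever on the heater's control box round until it points at the small metal marker fin on the scale, and leave it there. Do not knock over or shove any of the other things on the bench.

Things in the scene. Friction and masses are not known exactly. Their poses are not given: they have to be found in the camera images.
- lamp: Brass lamp stem, 0.5 kg, weighted foot. Square foot 84 x 84 x 16 mm, round stem 20 mm thick, ball of 44 mm diameter on top, 167 mm tall in all. Origin: centre of the foot's underside; own z axis runs from the foot along the stem to the ball. At the start it lies on the mat, resting on one foot edge and the ball, ball towards the robot.
- lamp_ball (a point): Centre of the lamp stem's ball, 145 mm from the foot's underside along its z axis.
- mat: Black ribbed rubber drying mat, fixed, 240 mm (x) x 420 mm (y) x 4 mm thick. Origin: centre of its underside. The lane runs along its y axis; its origin is the middle of the gap where the lamp stem belongs, the neighbours standing about 150 mm to either side along y.
- heater: Low infrared heater bar, fixed, 45 mm deep (x), 380 mm long (y), 58 mm high, parallel to the lane, 170 mm from the mat's origin on its +x side. Origin: centre of its underside.
- candlestick: Turned brass candlestick, loose, upright, round foot of 76 mm diameter, 130 mm tall, in the lane about 150 mm along the mat's +y. Origin: centre of its underside. Not to be disturbed.
- vase: Copper vase, loose, upright, widest 76 mm diameter, 115 mm tall, in the lane about 150 mm along the mat's -y. Origin: centre of its underside. Not to be disturbed.
- control: Grey heater control box, fixed, 160 mm (x) x 220 mm (y) x 60 mm high, dark metal top with a scale of white ticks. Origin: centre of its underside.
- lever (a joint): Angle of the control lever about its upright hinge on the box top, in rad; 0 points along the box's +x, it grows counter-clockwise seen from above, range -1.1 to 1.1. It is stiff (about 3 N at the knob) and stays where it is left.
- lever_hinge (a point): Point on the lever's hinge axis, at the box's top face, 50 mm from the box's centre towards its -x.
- lever_knob (a point): Centre of the top of the lever's white upright knob: a cylinder of 22 mm diameter and 52 mm height on the flat aluminium lever, 73 mm from the hinge axis, its top 123 mm above the bench. The x axis of this point points from the hinge along the lever.
- marker: Bare-metal marker fixed on the scale: a small radial fin 20 mm long, 6 mm thick, 20 mm high, on a 12 mm wide base, 98 to 118 mm from the hinge axis. Origin: on the lever's hinge axis at the box's top face; its x axis points from there to the fin, which is where the lever must point.
- marker_tip (a point): Top of the inner end of the marker's fin, 98 mm from the hinge axis, 20 mm above the box's top face.
- tin: Small round tin, loose, 68 mm diameter, 50 mm high, beyond the control box. Origin: centre of its underside. Bystander.
- kettle: Copper kettle, loose, body of 140 mm diameter with a spout and an upright bail handle, 200 mm high, at the right-hand side. Origin: centre of its underside. Bystander.
- polish: Polish bottle, loose, 60 mm diameter, 150 mm high, at the left-hand side. Origin: centre of its underside. Bystander.
- brush: Hand brush, loose, 180 mm long, lying towards the robot. Bystander.
- cork_block: Cork sanding block, loose, 110 x 60 x 35 mm, lying towards the robot. Origin: centre of its underside. Bystander.
There are look-alikes about, which are no part of the job. Leave any pink look-alike of the lamp alone.

How it is judged:
By the outcome, as a careful person would: the job done as asked, in the order asked, and still so for the second after the job is handed in, with the robot touching nothing.
It also fails if it takes over 61 s, if anything falls off the work surface, if the arm or the gripper's body presses on something with over 40 N, if the wrist force passes 120 N, or if a joint passes its speed limit or range.

### The arm

A 6-joint arm with a two-finger parallel gripper is mounted at the origin on the work surface. World frame = base frame: x ahead of the robot, y to its left, z up, the work surface at z = 0. Lengths are in m, angles in rad, forces in N, time in s.
With the tool pointing down it reaches from about 0.225 to 0.875 m from the base axis. Payload 3.4 kg.
Tool frame: the origin (TCP) lies where the fingers leave the gripper's body, on its centre line; the fingertips stand 73 mm ahead of it and the grasp point (between the pads) lies 54 mm ahead of it (manip.pinch_z is the distance from the TCP to the grasp point, in m); z points along the fingers, y is the line along which they close (so a half turn about z gives the same grasp; the last joint's range is limited). The gripper opens to 85 mm and grips with 20 to 120 N. Pads are 22 mm wide; open, the fingers measure 114 mm over their backs; the gripper's body (76 mm by 85 mm) begins 54 mm behind the grasp point. The pads swing forward as they close: fully open they stand 13 mm farther back than shut.
Start: joints at [0.988, 0.276, 1.505, -0, 1.361, -0.121], TCP at [0.256, 0.515, 0.304] pointing down, gripper open.
Joint ranges: [-2.89, 2.89], [-0.75, 2.08], [0.22, 2.7], [-1.18, 4.32], [0.11, 2.71], [-2.7, 2.7]. Speed limits (rad/s): [2.57, 2.57, 3.14, 3.14, 3.14, 3.14].

### API

Orientations are given as a unit quaternion [w, x, y, z].
In Python, from rig import readout, imaging, manip gives the robot as it stands. The module is installed in compiled form; this text tells all that it offers.
- The arm moves only by the tool servo_tool, never from a script. Its argument "moves" is a list of rows, each an object with "dp": the shift along the tool's x, y, z in units of 0.2 m (1.0 is 0.2 m), a list of three; "delta_rot": the turn, a rotation vector about the tool's x, y, z in units of 0.1 rad (1.0 is 0.1 rad), a list of three; "fingers": the opening, from 0 (shut) to 1 (fully open). In form: [{"dp": [dx, dy, dz], "delta_rot": [wx, wy, wz], "fingers": fingers}, ...]. A call has 1 to 5 rows; each row shifts and turns the commanded pose from where the row before left it, along the tool's axes as they then stand; what a row does not reach is not made up. A row lasts 1/10 s, in which the tool goes at most 50 mm and 8.59 degrees, less where a joint would pass 70% of its speed; a pose out of reach is approached as far as the arm can. A call with a number of a shift or a turn outside -1 to 1 is refused whole. A call with a gripper value outside its range is refused whole. The fingers move at their own pace and stop on an object; "force" is the grip in N (left out, the last holds). Time passes only in rows, so rows that do not move let the fingers close. It gives the time, the measured TCP pose, the force, the opening and the grip force at its end, in the units of the state.
- readout.get_state(): the state, without advancing time (a new reading comes with each control period).
- imaging.get_image(name): name is "scene" or "side" or "wrist"; returns (picture, depth): 480x640x3 uint8, red, green, blue; 480x640 float32, m along the optical axis (not along the pixel's ray), 0 where there is no reading.
- imaging.calibration(name): a dict with "intrinsics" (3x3 intrinsics, pixels), "dist" ([k1, k2, p1, p2, k3] as OpenCV has them; the pictures are not rectified), "R" (3x3) and "t" (3): a world point X has camera coordinates R X + t; the wrist camera has in their place "hand_eye" (4x4, takes a point from camera to tool coordinates, whose origin is the TCP and whose axes are the flange's). Camera axes: x right, y down, z forward; pixel columns grow to the right and rows downward; lengths in m; the calibration is good to about 2 mm. A picture is of the moment at which its call begins: read the wrist's pose just before it. calibration takes no time and is no camera call.
- manip.sign_off(): hands the job in; it is judged then, once.
The state is a dict: "clock": time; "qpos": joint angles; "qd": joint speeds; "effort": joint torques, N m; "position": TCP position; "ee_rot": TCP orientation; "contact_force": force on the tool from outside, world axes, zero at the start; "moment": the same for the moment, N m; "width": finger opening in m; "gripper_force": force on a finger pad.
Only numpy, scipy, OpenCV 4.12 (cv2) and the standard library are available. Lean on these libraries where they do the work, as an engineer would, in place of code of your own. Each camera call takes 0.05 s, during which the arm holds its last target. There are 200 camera calls.

## Working session

There is one attempt and no reset: what is moved stays moved. The work goes in short steps, Python scripts to look and compute and a tool call to move; the robot and the scene stay as the last step left them, time stands still between calls to the robot, and variables do not carry over. Pictures are saved under pics/ and viewed, at most 10 in all, crops included, and the job is handed in when it is done.

Besides the shell and the picture viewer there is one more tool, called in YAML: its name, and indented under it one key for each argument. servo_tool: Moves the arm, as the interface text tells. Its arguments: {"type":"object","properties":{"moves":{"type":"array"},"force":{"type":"number"}},"required":["moves"]}

```bash
mkdir -p pics; cat > h.py <<'E'
import numpy as np, cv2
from rig import readout, imaging, manip
from scipy.spatial.transform import Rotation as Ro
def T():
    s=readout.get_state(); q=s['ee_rot']; R=Ro.from_quat([q[1],q[2],q[3],q[0]]).as_matrix()
    return R,np.array(s['position']),s
def cloud(name):
    """per-pixel world points, HxWx3 (nan where none)"""
    R,p,s=T(); im,d=imaging.get_image(name); c=imaging.calibration(name)
    K=np.array(c['intrinsics'],float); D=np.array(c['dist'],float)
    v,u=np.mgrid[:480,:640]
    n=cv2.undistortPoints(np.stack([u,v],-1).reshape(-1,1,2).astype(float),K,D).reshape(480,640,2)
    P=np.dstack([n*d[...,None],d]); P[d==0]=np.nan
    if 'hand_eye' in c:
        H=np.array(c['hand_eye']); W=(P@H[:3,:3].T+H[:3,3])@R.T+p
    else: W=(P-np.array(c['t']))@np.array(c['R'])
    return im,W
def save(n,im): cv2.imwrite('pics/'+n+'.png',im[...,::-1])
E
python3 - <<'E'
from h import *
for n in('scene','side'):
    im,W=cloud(n); np.savez('/tmp/'+n,im=im,W=W); save(n+'0',im)
R,p,s=T(); print(s,R.round(3))
E
```

```text
{'clock': 0.1, 'qpos': array([ 9.87949199e-01,  2.76503818e-01,  1.50603645e+00,  2.52541426e-05,
        1.36069419e+00, -1.21006285e-01]), 'qd': array([ 3.76140870e-04,  5.24292216e-05, -1.77028838e-03, -1.65919654e-04,
       -4.18415755e-04, -2.81911279e-04]), 'effort': array([ 7.94008247e-04, -4.17694652e+01, -2.46404636e+01, -2.35438165e-04,
        5.77889135e-03,  3.88594117e-06]), 'position': array([0.2560164 , 0.51445017, 0.30313012]), 'ee_rot': array([-2.94561295e-04,  2.28876107e-01,  9.73455214e-01, -7.66333268e-04]), 'contact_force': array([-0.31318219, -0.36717246,  0.36584906]), 'moment': array([ 0.02504869,  0.0213611 , -0.00733805]), 'gripper_force': 0.0, 'width': 0.08513080424190628} [[-0.895  0.446 -0.001]
 [ 0.446  0.895 -0.001]
 [ 0.    -0.002 -1.   ]]
```

View pics/scene0.png

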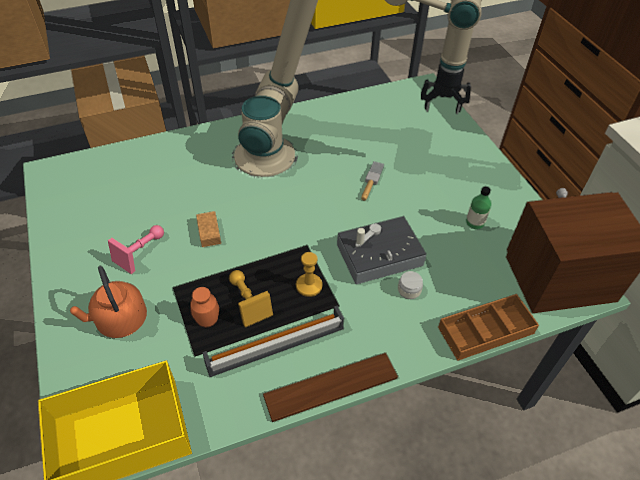

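View pics/side0.png

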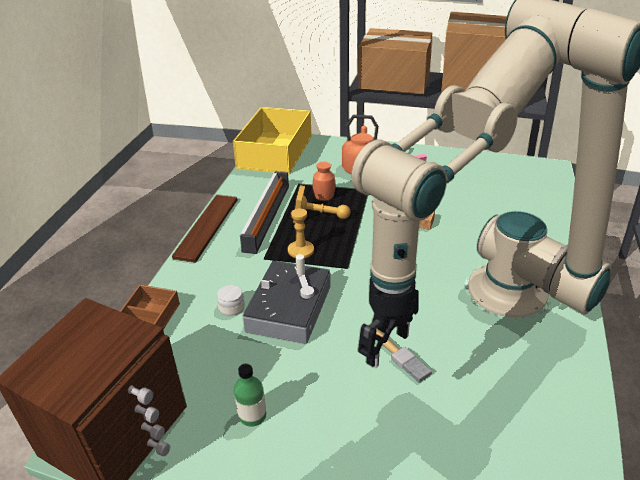

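The scene view shows the brass lamp lying on the mat, ball at (237,278) and foot at (255,308), between the vase (204,307) and the candlestick (309,275). A pink look-alike lies at (140,245), off the mat. The control box is at (382,250), with its knob at about (361,236) and a marker at about (388,255). Next I'll measure these and make one enlarged crop.

```bash
python3 - <<'E'
from h import *
z=np.load('/tmp/scene.npz'); im,W=z['im'],z['W']
for n,(u,v) in dict(ball=(237,278),footc=(257,308),vase=(204,294),candle=(309,257),knob=(361,232),marker=(388,255),heater=(275,340),tin=(410,280),kettle=(118,305),polish=(480,205),matc=(225,310)).items(): print(n,W[v,u].round(3))
hsv=cv2.cvtColor(im,cv2.COLOR_RGB2HSV)
rg=lambda a,b:np.s_[a[1]:b[1],a[0]:b[0]]
def rect(m,W,nm):
    P=W[m][:,:2].astype(np.float32); print(nm,len(P),cv2.minAreaRect(P))
reg=np.zeros((480,640),bool); reg[230:360,165:350]=1
rect(reg&(hsv[...,2]<70)&(abs(W[...,2]-.004)<.006)&(W[...,0]<.80),W,'mat')
reg=np.zeros((480,640),bool); reg[205:300,325:435]=1
rect(reg&(abs(W[...,2]-.06)<.004),W,'boxtop')
a=cv2.resize(im[240:350,170:350],None,fx=4.4,fy=4.4,interpolation=3)
b=cv2.resize(im[210:280,330:440],(792,504),interpolation=3)
c=np.vstack([cv2.resize(a,(480,293)),cv2.resize(b,(480,305))]); save('crop1',c)
E
```

```text
ball [ 0.514 -0.232  0.039]
footc [ 0.64  -0.21   0.054]
vase [ 0.591 -0.336  0.117]
candle [ 0.584 -0.041  0.137]
knob [0.537 0.134 0.12 ]
marker [0.602 0.195 0.065]
heater [ 0.751 -0.195  0.057]
tin [0.694 0.222 0.05 ]
kettle [ 0.545 -0.552  0.112]
polish [0.547 0.522 0.102]
matc [ 0.583 -0.29   0.005]
mat 7249 ((0.6003773808479309, -0.15514209866523743), (0.3174442946910858, 0.5046929121017456), 1.7358317375183105)
boxtop 2226 ((0.5921737551689148, 0.19675295054912567), (0.22062666714191437, 0.24932171404361725), 88.24665832519531)
```

View pics/crop1.png

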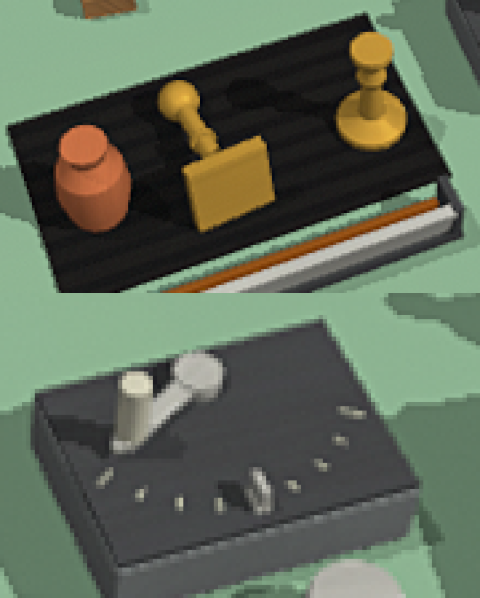

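The crop confirms one brass, square-footed lamp on the mat, with its ball towards the robot. The pink one is elsewhere. The box shows a lever with a white knob and one bright fin among the painted ticks. Before moving, I'll check the hand-eye transform and write a small helper for planning the rows.

```bash
cat >> h.py <<'E'
def Rxz(x,z):
    z=np.array(z,float)/np.linalg.norm(z); x=np.array(x,float); x-=z*(x@z); x/=np.linalg.norm(x)
    return np.stack([x,np.cross(z,x),z],1)
def to(Rt,pt):
    """remaining shift (tool units of .2 m) and turn (units of .1 rad) to a TCP target"""
    R,p,s=T(); print('pos',p.round(4),'q',s['qpos'].round(2),'t',round(s['clock'],2))
    print('dp',(R.T@(np.array(pt)-p)/.2).round(3),'rot',(Ro.from_matrix(R.T@Rt).as_rotvec()/.1).round(2))
def to_pinch(Rt,g,off=.054): to(Rt,np.array(g)-Rt[:,2]*off)
E
python3 - <<'E'
from h import *
c=imaging.calibration('wrist'); print(np.array(c['hand_eye']).round(3),c['intrinsics'],manip.pinch_z)
to(Rxz([.985,.17,0],[0,0,-1]),[.50,-.15,.42])
E
```

```text
[[ 0.001 -0.949 -0.314  0.081]
 [ 1.     0.001 -0.     0.001]
 [ 0.001 -0.314  0.949 -0.071]
 [ 0.     0.     0.     1.   ]] [[342.30972848   0.         325.12133918]
 [  0.         342.30972848 238.89846223]
 [  0.           0.           1.        ]] 0.0539
pos [0.256  0.5145 0.3031] q [ 0.99  0.28  1.51  0.    1.36 -0.12] t 0.1
dp [-2.572 -2.432 -0.581] rot [-1.000e-02  2.000e-02  2.509e+01]
```

servo_tool:
  moves:
    - {"dp":[-0.17,-0.16,-0.04],"delta_rot":[0,0,0],"fingers":1}
    - {"dp":[-0.17,-0.16,-0.04],"delta_rot":[0,0,0],"fingers":1}
    - {"dp":[-0.17,-0.16,-0.04],"delta_rot":[0,0,0],"fingers":1}
    - {"dp":[-0.17,-0.16,-0.04],"delta_rot":[0,0,0],"fingers":1}
    - {"dp":[-0.17,-0.16,-0.04],"delta_rot":[0,0,0],"fingers":1}

```text
clock: 0.6
position: [0.3371, 0.294, 0.3439]
ee_rot: [-0.0, 0.228, 0.974, -0.0]
contact_force: [2.0, -0.1, -0.7]
width: 0.085
gripper_force: 0.0
```

servo_tool:
  moves:
    - {"dp":[-0.17,-0.16,-0.04],"delta_rot":[0,0,0],"fingers":1}
    - {"dp":[-0.17,-0.16,-0.04],"delta_rot":[0,0,0],"fingers":1}
    - {"dp":[-0.17,-0.16,-0.04],"delta_rot":[0,0,0],"fingers":1}
    - {"dp":[-0.17,-0.16,-0.04],"delta_rot":[0,0,0],"fingers":1}
    - {"dp":[-0.17,-0.16,-0.04],"delta_rot":[0,0,0],"fingers":1}

```text
clock: 1.1
position: [0.418, 0.075, 0.3841]
ee_rot: [0.0, 0.229, 0.973, 0.0]
contact_force: [0.3, 0.5, 0.0]
width: 0.0855
gripper_force: 0.0
```

servo_tool:
  moves:
    - {"dp":[-0.17,-0.16,-0.04],"delta_rot":[0,0,0],"fingers":1}
    - {"dp":[-0.17,-0.16,-0.04],"delta_rot":[0,0,0],"fingers":1}
    - {"dp":[-0.17,-0.16,-0.04],"delta_rot":[0,0,0],"fingers":1}
    - {"dp":[-0.17,-0.16,-0.04],"delta_rot":[0,0,0],"fingers":1}
    - {"dp":[-0.17,-0.16,-0.04],"delta_rot":[0,0,0],"fingers":1}

```text
clock: 1.6
position: [0.499, -0.1441, 0.4239]
ee_rot: [-0.0, 0.229, 0.973, 0.0]
contact_force: [1.0, 0.1, -0.2]
width: 0.0851
gripper_force: 0.0
```

servo_tool:
  moves:
    - {"dp":[0,0,0],"delta_rot":[0,0,-1],"fingers":1}
    - {"dp":[0,0,0],"delta_rot":[0,0,-1],"fingers":1}
    - {"dp":[0,0,0],"delta_rot":[0,0,-1],"fingers":1}
    - {"dp":[0,0,0],"delta_rot":[0,0,-1],"fingers":1}
    - {"dp":[0,0,0],"delta_rot":[0,0,-1],"fingers":1}

```text
clock: 2.1
position: [0.4987, -0.1422, 0.4233]
ee_rot: [-0.001, -0.021, 1.0, 0.0]
contact_force: [0.8, -0.6, 0.5]
width: 0.0855
gripper_force: 0.0
```

servo_tool:
  moves:
    - {"dp":[0,0,0],"delta_rot":[0,0,-1],"fingers":1}
    - {"dp":[0,0,0],"delta_rot":[0,0,-0.3],"fingers":1}
    - {"dp":[0,0,0],"delta_rot":[0,0,0],"fingers":1}
    - {"dp":[0,0,0],"delta_rot":[0,0,0],"fingers":1}

```text
clock: 2.5
position: [0.4989, -0.1422, 0.4237]
ee_rot: [-0.0, -0.083, 0.997, 0.0]
contact_force: [0.5, -1.0, 0.3]
width: 0.0854
gripper_force: 0.0
```

```bash
python3 - <<'E'
from h import *
to(Rxz([-.985,-.17,0],[0,0,-1]),[.50,-.15,.42])
im,W=cloud('wrist'); np.savez('/tmp/w1',im=im,W=W); save('w1',im)
E
```

```text
pos [ 0.4989 -0.1422  0.4237] q [-0.41  0.15  1.39  0.    1.61 -2.15] t 2.5
dp [ 0.001 -0.04   0.019] rot [ 0.   -0.   -0.04]
```

View pics/w1.png

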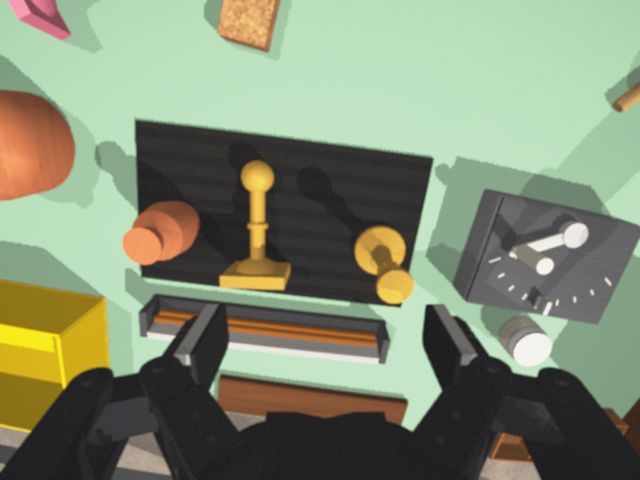

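The wrist view shows the mat with corners at (137,120), (432,157), (402,305) and (142,277). The lamp has its ball at (257,177) and foot at (256,277), and the stem carries a small bead at (257,227). The vase is at (170,232), the candlestick foot at (380,252), and the heater runs along (265,330). On the box, the hinge is at (575,235), the knob top at (545,265) and the fin at about (541,302).

```bash
cat > m.py <<'E'
from h import *
from scipy.optimize import least_squares
z=np.load('/tmp/w1.npz'); im,W=z['im'],z['W']; hsv=cv2.cvtColor(im,cv2.COLOR_RGB2HSV)
def reg(u0,u1,v0,v1):
    m=np.zeros((480,640),bool); m[v0:v1,u0:u1]=1; return m
dark=(hsv[...,2]<75)&reg(125,440,110,315)&(abs(W[...,2]-.004)<.004)&(hsv[...,1]<80)
q=cv2.approxPolyDP(cv2.convexHull(np.argwhere(dark)[:,::-1].astype(np.int32)),8,True); print('matpx',q.ravel())
c=np.array([W[v,u] for u,v in q.reshape(-1,2)]); print(c.round(3)); 
r=cv2.minAreaRect(W[dark][:,:2].astype(np.float32)); print('mat',r)
brass=(hsv[...,0]>12)&(hsv[...,0]<30)&(hsv[...,1]>120)&(hsv[...,2]>70)
def sph(P,R): return least_squares(lambda x:np.linalg.norm(P-x,axis=1)-R,P.mean(0)-[0,0,R/2],loss='soft_l1',f_scale=.001).x
lam=brass&reg(215,296,155,292)&np.isfinite(W[...,0])
B=W[lam&reg(243,273,163,188)]; b=sph(B,.022); print('ball',b.round(4),len(B))
for v in range(198,264,8):
    m=lam&reg(240,275,v,v+3); P=W[m]; print(v,P.mean(0).round(4),'top',np.percentile(P[:,2],95).round(4),'w',np.ptp(P[:,1]).round(3))
F=W[lam&reg(215,296,262,292)]; print('foot',np.percentile(F,[2,50,98],axis=0).round(3))
for nm,rg in dict(candle=(350,415,225,305),vase=(120,205,200,268)).items():
    m=reg(*rg)&(W[...,2]>.012)&(W[...,2]<.14)&(hsv[...,1]>100); P=W[m]
    print(nm,'top',P[P[:,2]>P[:,2].max()-.006].mean(0).round(3),'bb',np.percentile(P,[1,99],axis=0).round(3))
t=reg(440,640,180,330)&(abs(W[...,2]-.06)<.005); print('box',cv2.minAreaRect(W[t][:,:2].astype(np.float32)))
for n,(u,v) in dict(hinge=(575,235),knob=(545,265),fin=(541,302),fin2=(537,294)).items(): print(n,W[v-1:v+2,u-1:u+2].reshape(-1,3).mean(0).round(4))
E
python3 m.py
```

```text
matpx [431 159 399 305 323 314 158 296 142 275 136 121]
[[ 0.437 -0.     0.005]
 [ 0.67   0.009  0.004]
 [ 0.705 -0.11   0.006]
 [ 0.718 -0.377  0.008]
 [ 0.686 -0.404  0.005]
 [ 0.453 -0.414  0.005]]
mat ((0.5775203108787537, -0.20187553763389587), (0.2685929536819458, 0.4181308150291443), 2.4045398235321045)
ball [ 0.4988 -0.2351  0.0265] 713
198 [ 0.5276 -0.2307  0.0348] top 0.0418 w 0.026
206 [ 0.5381 -0.2289  0.0368] top 0.0429 w 0.026
214 [ 0.5485 -0.2268  0.0395] top 0.0444 w 0.02
222 [ 0.5596 -0.2261  0.041 ] top 0.0497 w 0.034
230 [ 0.5715 -0.225   0.0392] top 0.0482 w 0.027
238 [ 0.5822 -0.2229  0.0416] top 0.0497 w 0.026
246 [ 0.5927 -0.2218  0.0456] top 0.051 w 0.027
254 [ 0.605  -0.2204  0.0447] top 0.0532 w 0.028
262 [ 0.611  -0.2173  0.0583] top 0.0639 w 0.049
foot [[ 0.61  -0.258  0.004]
 [ 0.622 -0.213  0.077]
 [ 0.677 -0.175  0.09 ]]
candle top [ 0.579 -0.046  0.134] bb [[ 0.545 -0.079  0.013]
 [ 0.611 -0.012  0.136]]
vase top [ 0.585 -0.346  0.119] bb [[ 0.55  -0.369  0.018]
 [ 0.611 -0.31   0.121]]
box ((0.5454831123352051, 0.19509601593017578), (0.21869978308677673, 0.15737491846084595), 88.6079330444336)
hinge [0.4952 0.1956 0.0734]
knob [0.5282 0.1313 0.1237]
fin [0.6001 0.19   0.0682]
fin2 [0.5919 0.1853 0.0604]
```

```bash
cat > m2.py <<'E'
from m import *
print('----')
z=np.load('/tmp/scene.npz'); S=z['W']; si=z['im']
for nm,u,v in [('S mat',177,290),('S mat',308,251),('S mat',337,296),('S mat',195,346)]: print(nm,S[v,u].round(3),si[v,u])
h=reg(135,395,290,365)&(W[...,2]>.045)&(W[...,2]<.065); print('heater wrist',cv2.minAreaRect(W[h][:,:2].astype(np.float32)))
g=np.zeros((480,640),bool); g[300:375,200:348]=1; g&=(S[...,2]>.05)&(S[...,2]<.062)&(S[...,0]>.68); print('heater scene',cv2.minAreaRect(S[g][:,:2].astype(np.float32)))
# circle fits at height slices, both cameras
def circ(P,r0=None):
    f=lambda x:np.hypot(P[:,0]-x[0],P[:,1]-x[1])-(x[2] if r0 is None else r0)
    return least_squares(f,[*P[:,:2].mean(0),.03],loss='soft_l1',f_scale=.001).x.round(4)
for nm,c in dict(candle=(.578,-.046),vase=(.583,-.342)).items():
  A=[w[(np.hypot(w[...,0]-c[0],w[...,1]-c[1])<.055)&(w[...,2]>.01)] for w in (W,S)]
  for z0 in (.02,.04,.06,.08,.1,.12):
    for k,P in enumerate(A):
      Q=P[abs(P[:,2]-z0)<.008]
      if len(Q)>25: print(nm,'WS'[k],z0,len(Q),circ(Q))
E
python3 m2.py | sed -n '/----/,$p'
```

```text
----
S mat [ 0.467 -0.401  0.001] [21 23 22]
S mat [ 0.459  0.002 -0.002] [35 31 27]
S mat [0.646 0.022 0.005] [143 182 148]
S mat [ 0.667 -0.394  0.006] [27 26 25]
heater wrist ((0.7331163883209229, -0.19544091820716858), (0.0496576651930809, 0.378300279378891), 2.109910011291504)
heater scene ((0.7365416288375854, -0.19119147956371307), (0.04919513314962387, 0.37731316685676575), 2.1544618606567383)
candle W 0.02 1363 [ 0.58   -0.0445  0.0282]
candle S 0.02 321 [ 0.5828 -0.0406  0.0281]
candle W 0.04 99 [ 0.5795 -0.0448  0.0121]
candle S 0.04 34 [ 0.5834 -0.0405  0.0121]
candle W 0.06 94 [ 0.5797 -0.0447  0.0105]
candle S 0.06 27 [ 0.5841 -0.0396  0.0101]
candle W 0.1 116 [ 0.5805 -0.0439  0.0136]
candle S 0.1 42 [ 0.5866 -0.041   0.0107]
candle W 0.12 33 [ 0.5798 -0.0448  0.0211]
vase W 0.02 89 [ 0.5865 -0.3463  0.0326]
vase S 0.02 51 [ 0.5849 -0.3424  0.036 ]
vase W 0.04 170 [ 0.587  -0.3476  0.0379]
vase S 0.04 67 [ 0.5877 -0.3427  0.0366]
vase W 0.06 402 [ 0.5864 -0.3471  0.036 ]
vase S 0.06 110 [ 0.5893 -0.343   0.0351]
vase W 0.08 808 [ 0.5852 -0.3462  0.0306]
vase S 0.08 204 [ 0.5889 -0.343   0.0306]
vase W 0.1 380 [ 0.587  -0.3479  0.0217]
vase S 0.1 78 [ 0.5873 -0.3431  0.0214]
vase W 0.12 1155 [ 0.5853 -0.3458  0.0167]
vase S 0.12 214 [ 0.5892 -0.3434  0.0169]
```

The neighbours and the heater agree in both cameras:

| Thing | x (m) | y (m) |
|---|---|---|
| Candlestick | 0.580 | −0.045 |
| Vase | 0.586 | −0.346 |
| Midpoint of the gap | 0.583 | −0.196 |
| Mat centre | 0.562 | −0.202 |

The lamp lies along yaw 7.6° with the ball 8.8° low. I'll grip the stem 50 mm from the foot's underside with the tool leaning forward 47°. That leaves the tool leaning back about 52° once the lamp is upright.

```bash
cat > g.py <<'E'
from h import *
a=np.radians; y=a(7.6); h=np.array([np.cos(y),np.sin(y),0]); k=np.array([0,0,1.])
ball=np.array([.4988,-.2351,.0265]); ax=-h*np.cos(a(8.8))-k*np.sin(a(8.8)); foot=ball-.145*ax
al=a(47); d=np.sin(al)*h-np.cos(al)*k; Rg=Rxz(-np.cos(al)*h-np.sin(al)*k,d); g=foot+.050*ax
E
python3 - <<'E'
from g import *
print(foot.round(4),g.round(4))
to_pinch(Rg,g-.12*d,.056)
E
```

```text
[ 0.6408 -0.2161  0.0487] [ 0.5919 -0.2227  0.041 ]
pos [ 0.4989 -0.1422  0.4238] q [-0.41  0.15  1.39  0.    1.61 -2.15] t 2.55
dp [ 0.252 -0.452  1.313] rot [ 0.14 -8.2   0.32]
```

servo_tool:
  moves:
    - {"dp":[0,0,0],"delta_rot":[0,-0.9,0],"fingers":0.9}
    - {"dp":[0,0,0],"delta_rot":[0,-0.9,0],"fingers":0.9}
    - {"dp":[0,0,0],"delta_rot":[0,-0.9,0],"fingers":0.9}
    - {"dp":[0,0,0],"delta_rot":[0,-0.9,0],"fingers":0.9}
    - {"dp":[0,0,0],"delta_rot":[0,-0.9,0],"fingers":0.9}

```text
clock: 3.05
position: [0.4988, -0.1421, 0.4243]
ee_rot: [0.224, -0.082, 0.971, 0.019]
contact_force: [0.1, -0.8, -0.4]
width: 0.0769
gripper_force: 0.0
```

servo_tool:
  moves:
    - {"dp":[0,0,0],"delta_rot":[0,-0.9,0],"fingers":0.9}
    - {"dp":[0,0,0],"delta_rot":[0,-0.9,0],"fingers":0.9}
    - {"dp":[0,0,0],"delta_rot":[0,-0.9,0],"fingers":0.9}
    - {"dp":[0,0,0],"delta_rot":[0,-1,0],"fingers":0.9}
    - {"dp":[0,0,0],"delta_rot":[0,0,0],"fingers":0.9}

```text
clock: 3.55
position: [0.5061, -0.1298, 0.4346]
ee_rot: [0.388, -0.068, 0.919, 0.03]
contact_force: [-1.1, -0.6, -0.6]
width: 0.0769
gripper_force: 0.0
```

```bash
python3 - <<'E'
from g import *
to_pinch(Rg,g-.12*d,.056)
E
```

```text
pos [ 0.5061 -0.1298  0.4346] q [-0.7  -0.12  1.84  0.72  0.96 -2.7 ] t 3.55
dp [ 1.18  -0.515  0.747] rot [ 0.13 -0.21  0.09]
```

J6 hit its limit of −2.7 in this wrist flip. I'll fit a quick kinematic model from the joint readings so I can choose the flip and lean properly.

```bash
cat > kin.py <<'E'
from g import *
from scipy.optimize import least_squares
rz=lambda t:Ro.from_euler('z',t).as_matrix(); ry=lambda t:Ro.from_euler('y',t).as_matrix()
LO=[-2.89,-.75,.22,-1.18,.11,-2.7]; HI=[2.89,2.08,2.7,4.32,2.71,2.7]
def fk(q,L):
    h0,L1,L2,L3,e,c=L
    A=rz(q[0])@ry(q[1]); p=np.array([0,0,h0])+A@[0,0,L1]; A=A@ry(q[2]); p=p+A@[e,0,L2]
    A=A@rz(q[3])@ry(q[4])@rz(q[5]); return A@rz(c),p+A@[0,0,L3]
E
python3 - <<'E'
from kin import *
R,p,s=T()
D=[([.98795,.2765,1.50604,0,1.36069,-.121],[.256,.51445,.30313],Rxz([-.8952,.4457,0],[0,0,-1]))]
D.append((list(s['qpos']),list(p),R))
# second pose from printed rounding
D.append(([-.41,.15,1.39,0,1.61,-2.15],[.4989,-.1422,.4237],Rxz([-.986,-.166,0],[0,0,-1])))
w=[1,1,.2]
for c0 in (0,np.pi/2,-np.pi/2,np.pi):
    def f(L):
        o=[]
        for (q,pp,RR),k in zip(D,w):
            r,t=fk(q,L); o+=list(k*10*(t-pp))+list(k*(r-RR).ravel())
        return o
    S=least_squares(f,[.3,.4,.4,.25,0,c0]); print(c0,S.cost,S.x.round(4))
E
```

```text
0 0.2881485363828361 [0.1499 0.7636 0.3946 0.4007 0.1173 1.5709]
1.5707963267948966 0.2881485363828369 [0.1499 0.7636 0.3946 0.4007 0.1173 1.5709]
-1.5707963267948966 0.2881485363828363 [ 0.1499  0.7636  0.3946  0.4007  0.1173 -4.7123]
3.141592653589793 0.2881485363828365 [0.1499 0.7636 0.3946 0.4007 0.1173 1.5709]
```

```bash
cat > fit.py <<'E'
import kin; from kin import *
R,p,s=T()
D=[([.98795,.2765,1.50604,0,1.36069,-.121],[.256,.51445,.30313],Rxz([-.8952,.4457,0],[0,0,-1])),(list(s['qpos']),list(p),R),([-.41,.15,1.39,0,1.61,-2.15],[.4989,-.1422,.4237],Rxz([-.986,-.166,0],[0,0,-1]))]
best=None
for s4 in (1,-1):
  for s6 in (1,-1):
    def f(L):
        o=[]
        for (q,pp,RR),k in zip(D,[1,1,.2]):
            q=np.array(q)*[1,1,1,s4,1,s6]; r,t=fk(q,L); o+=list(k*10*(t-pp))+list(k*(r-RR).ravel())
        return o
    S=min((least_squares(f,[.3,.4,.4,.25,0,c0]) for c0 in (0,1.57,-1.57)),key=lambda S:S.cost); print(s4,s6,S.cost,S.x.round(4), np.round(s['qpos'],3), R.round(3).tolist() if s4*s6==1 and s4==1 else '')
E
python3 fit.py
```

```text
1 1 0.28814853638283594 [0.1499 0.7636 0.3946 0.4007 0.1173 1.5709] [-0.699 -0.118  1.842  0.717  0.96  -2.703] [[-0.69, -0.148, 0.709], [-0.102, 0.989, 0.107], [-0.717, 0.002, -0.697]]
1 -1 0.9853714072268287 [ 0.1499  0.7636  0.3946  0.4007  0.1173 -4.371 ] [-0.699 -0.118  1.842  0.717  0.96  -2.703] 
-1 1 2.9098684867752036 [ 0.0689 -0.1105  0.5683 -0.3099 -0.25    1.9409] [-0.699 -0.118  1.842  0.717  0.96  -2.703] 
-1 -1 4.198159695635664 [ 0.0689 -0.1105  0.5683 -0.3099 -0.25   -4.1588] [-0.699 -0.118  1.842  0.717  0.96  -2.703]
```

```bash
cat > kin.py <<'E'
from g import *
from scipy.optimize import least_squares
rz=lambda t:Ro.from_euler('z',t).as_matrix(); ry=lambda t:Ro.from_euler('y',t).as_matrix()
LO=np.array([-2.89,-.75,.22,-1.18,.11,-2.7]); HI=np.array([2.89,2.08,2.7,4.32,2.71,2.7])
def fk(q,L):
    h0,L1,L2,L3,r0=L
    A=rz(q[0]); p=A@[r0,0,h0]; A=A@ry(q[1]); p=p+A@[0,0,L1]; A=A@ry(q[2]); p=p+A@[0,0,L2]
    A=A@rz(q[3])@ry(q[4])@rz(q[5]+np.pi/2); return A,p+A@[0,0,L3]
E
cat > fit.py <<'E'
from kin import *
R,p,s=T()
D=[([.98795,.2765,1.50604,0,1.36069,-.121],[.256,.51445,.30313],Rxz([-.8952,.4457,0],[0,0,-1])),(list(s['qpos']),list(p),R),([-.41,.15,1.39,0,1.61,-2.15],[.4989,-.1422,.4237],Rxz([-.986,-.166,0],[0,0,-1]))]
f=lambda L:np.concatenate([fk(q,L)[1]-pp for q,pp,_ in D])
S=least_squares(f,[.3,.4,.4,.25,0]); print(S.x.round(4)); print(S.fun.reshape(3,3).round(4))
for q,pp,RR in D: print(Ro.from_matrix(fk(q,S.x)[0].T@RR).as_rotvec().round(3))
E
python3 fit.py
```

```text
[ 0.0533  0.749   0.4711  0.3882 -0.0831]
[[ 0.0639 -0.0291 -0.0164]
 [-0.006  -0.0179  0.0199]
 [-0.0436 -0.0557 -0.0035]]
[-0.002 -0.     0.   ]
[-0. -0. -0.]
[ 0.005 -0.007  0.002]
```

```bash
sed -i 's/h0,L1,L2,L3,r0=L/h0,L1,L2,L3,r0,y0=L/; s/\[r0,0,h0\]/[r0,y0,h0]/' kin.py; sed -i 's/.25,0\])/.25,0,.07])/' fit.py
cat >> kin.py <<'E'
def ik(Rt,pt,L,q0s):
    def f(q):
        r,t=fk(q,L); return np.r_[10*(t-pt),Ro.from_matrix(r.T@Rt).as_rotvec()]
    return min((least_squares(f,np.clip(q0,LO+.01,HI-.01),bounds=(LO,HI)) for q0 in q0s),key=lambda S:S.cost)
E
python3 fit.py
```

```text
[ 0.0825  0.6226  0.4352  0.2871 -0.0192  0.07  ]
[[ 0.0025  0.0048 -0.0002]
 [ 0.0006 -0.0032 -0.0005]
 [-0.0066  0.0045  0.0007]]
[-0.002 -0.     0.   ]
[-0. -0. -0.]
[ 0.005 -0.007  0.002]
```

```bash
cat > opt.py <<'E'
from kin import *
L=np.array([.0825,.6226,.4352,.2871,-.0192,.07])
def grasp(al,flip,rho):
    d=np.sin(al)*h-np.cos(al)*k; x=-np.cos(al)*h-np.sin(al)*k
    return Ro.from_rotvec(rho*ax).as_matrix()@Rxz(x*(-1 if flip else 1),d)
def final(Rg,psi):
    n=np.cross(ax,k); n/=np.linalg.norm(n); return rz(psi)@Ro.from_rotvec(n*a(98.8)).as_matrix()@Rg
q0s=[[-.4,.5,1.5,q4,1.2,q6] for q4 in(-.7,.7,2.4) for q6 in (-2,0,2)]
gf=np.array([.577,-.197,.056])
if __name__=='__main__':
  for flip in (0,1):
   for al in (38,47,56):
    for rho in (-20,0,20):
      Rg=grasp(a(al),flip,a(rho)); A=ik(Rg,g-.056*Rg[:,2],L,q0s)
      o=[]
      for psi in (-35,-20,-5,10):
        Rf=final(Rg,a(psi)); B=ik(Rf,gf-.056*Rf[:,2],L,q0s); o.append((psi,round(float(B.cost),3),B.x.round(2).tolist() if B.cost<.002 else ''))
      print(flip,al,rho,'start',round(float(A.cost),4),A.x.round(2).tolist(),'\n     ',o)
E
python3 opt.py
```

```text
0 38 -20 start 0.0113 [-0.89, 0.47, 2.1, 1.27, 0.87, 2.7] 
      [(-35, 0.0, [-0.57, 0.98, 1.08, 0.26, 2.11, -1.31]), (-20, 0.0, [-0.48, 1.01, 1.01, 0.09, 2.18, -1.48]), (-5, 0.0, [-0.4, 1.02, 0.98, -0.1, 2.19, -1.68]), (10, 0.0, [-0.31, 1.01, 1.02, -0.28, 2.14, -1.86])]
0 38 0 start 0.0 [-0.73, 0.36, 2.17, 1.3, 0.51, 2.7] 
      [(-35, 0.0, [-0.46, 1.02, 0.99, 0.02, 2.19, -1.55]), (-20, 0.0, [-0.37, 1.02, 0.99, -0.16, 2.18, -1.74]), (-5, 0.0, [-0.28, 1.0, 1.04, -0.34, 2.11, -1.92]), (10, 0.0, [-0.2, 0.96, 1.14, -0.49, 2.0, -2.05])]
0 38 20 start 0.0 [-0.56, 0.33, 2.3, 2.51, 0.27, 1.49] 
      [(-35, 0.0, [-0.34, 1.02, 1.0, -0.22, 2.17, -1.8]), (-20, 0.0, [-0.26, 0.99, 1.07, -0.39, 2.08, -1.97]), (-5, 0.0, [-0.18, 0.94, 1.18, -0.53, 1.95, -2.09]), (10, 0.0, [-0.1, 0.88, 1.32, -0.66, 1.8, -2.18])]
0 47 -20 start 0.0 [-0.91, 0.49, 2.12, 1.31, 0.91, 2.7] 
      [(-35, 0.0, [-0.56, 0.9, 1.15, 0.23, 1.97, -1.32]), (-20, 0.0, [-0.48, 0.93, 1.09, 0.07, 2.03, -1.49]), (-5, 0.0, [-0.4, 0.94, 1.07, -0.09, 2.04, -1.67]), (10, 0.0, [-0.32, 0.92, 1.1, -0.24, 1.99, -1.85])]
0 47 0 start 0.0 [-0.81
[... 3034 characters left out ...]
1, 1.82]), (-20, 0.0, [-0.48, 0.84, 1.19, 0.06, 1.86, 1.65]), (-5, 0.0, [-0.41, 0.85, 1.17, -0.07, 1.87, 1.47]), (10, 0.0, [-0.33, 0.84, 1.19, -0.2, 1.83, 1.3])]
1 56 0 start 0.0 [-0.87, 0.45, 2.35, 1.89, 0.83, -1.18] 
      [(-35, 0.0, [-0.45, 0.84, 1.18, 0.02, 1.87, 1.59]), (-20, 0.0, [-0.38, 0.84, 1.17, -0.12, 1.86, 1.42]), (-5, 0.0, [-0.31, 0.83, 1.21, -0.25, 1.81, 1.24]), (10, 0.0, [-0.24, 0.8, 1.28, -0.37, 1.72, 1.09])]
1 56 20 start 0.0 [-0.74, 0.45, 2.48, 2.45, 0.85, -1.81] 
      [(-35, 0.0, [-0.36, 0.84, 1.18, -0.16, 1.85, 1.36]), (-20, 0.0, [-0.29, 0.82, 1.23, -0.29, 1.79, 1.19]), (-5, 0.0, [-0.22, 0.78, 1.31, -0.41, 1.69, 1.04]), (10, 0.0, [-0.16, 0.73, 1.42, -0.52, 1.56, 0.91])]
```

The model reproduces the orientation exactly. With the tool turned half round, both the grasp (q6 ≈ −1) and the upright pose (q6 ≈ +1.2) are within range. I'll roll 180° about the tool axis here.

servo_tool:
  moves:
    - {"dp":[0,0,0],"delta_rot":[0,0,1],"fingers":0.9}
    - {"dp":[0,0,0],"delta_rot":[0,0,1],"fingers":0.9}
    - {"dp":[0,0,0],"delta_rot":[0,0,1],"fingers":0.9}
    - {"dp":[0,0,0],"delta_rot":[0,0,1],"fingers":0.9}
    - {"dp":[0,0,0],"delta_rot":[0,0,1],"fingers":0.9}

```text
clock: 4.05
position: [0.5073, -0.1309, 0.4348]
ee_rot: [0.367, 0.162, 0.907, 0.125]
contact_force: [0.2, -0.0, -0.6]
width: 0.0769
gripper_force: 0.0
```

servo_tool:
  moves:
    - {"dp":[0,0,0],"delta_rot":[0,0,1],"fingers":0.9}
    - {"dp":[0,0,0],"delta_rot":[0,0,1],"fingers":0.9}
    - {"dp":[0,0,0],"delta_rot":[0,0,1],"fingers":0.9}
    - {"dp":[0,0,0],"delta_rot":[0,0,1],"fingers":0.9}
    - {"dp":[0,0,0],"delta_rot":[0,0,1],"fingers":0.9}

```text
clock: 4.55
position: [0.5073, -0.1309, 0.4347]
ee_rot: [0.325, 0.382, 0.839, 0.212]
contact_force: [0.3, 0.5, 0.3]
width: 0.0769
gripper_force: 0.0
```

servo_tool:
  moves:
    - {"dp":[0,0,0],"delta_rot":[0,0,1],"fingers":0.9}
    - {"dp":[0,0,0],"delta_rot":[0,0,1],"fingers":0.9}
    - {"dp":[0,0,0],"delta_rot":[0,0,1],"fingers":0.9}
    - {"dp":[0,0,0],"delta_rot":[0,0,1],"fingers":0.9}
    - {"dp":[0,0,0],"delta_rot":[0,0,1],"fingers":0.9}

```text
clock: 5.05
position: [0.5073, -0.1309, 0.4347]
ee_rot: [0.263, 0.577, 0.719, 0.285]
contact_force: [-0.4, 0.5, -0.5]
width: 0.0768
gripper_force: 0.0
```

servo_tool:
  moves:
    - {"dp":[0,0,0],"delta_rot":[0,0,1],"fingers":0.9}
    - {"dp":[0,0,0],"delta_rot":[0,0,1],"fingers":0.9}
    - {"dp":[0,0,0],"delta_rot":[0,0,1],"fingers":0.9}
    - {"dp":[0,0,0],"delta_rot":[0,0,1],"fingers":0.9}
    - {"dp":[0,0,0],"delta_rot":[0,0,1],"fingers":0.9}

```text
clock: 5.55
position: [0.5073, -0.1309, 0.4347]
ee_rot: [0.184, 0.737, 0.553, 0.342]
contact_force: [-0.3, 0.1, -0.4]
width: 0.0768
gripper_force: 0.0
```

servo_tool:
  moves:
    - {"dp":[0,0,0],"delta_rot":[0,0,1],"fingers":0.9}
    - {"dp":[0,0,0],"delta_rot":[0,0,1],"fingers":0.9}
    - {"dp":[0,0,0],"delta_rot":[0,0,1],"fingers":0.9}
    - {"dp":[0,0,0],"delta_rot":[0,0,1],"fingers":0.9}
    - {"dp":[0,0,0],"delta_rot":[0,0,1],"fingers":0.9}

```text
clock: 6.05
position: [0.5073, -0.1309, 0.4347]
ee_rot: [0.094, 0.851, 0.354, 0.376]
contact_force: [-0.3, 0.6, 0.4]
width: 0.0766
gripper_force: 0.0
```

servo_tool:
  moves:
    - {"dp":[0,0,0],"delta_rot":[0,0,1],"fingers":0.9}
    - {"dp":[0,0,0],"delta_rot":[0,0,1],"fingers":0.9}
    - {"dp":[0,0,0],"delta_rot":[0,0,1],"fingers":0.9}
    - {"dp":[0,0,0],"delta_rot":[0,0,1],"fingers":0.9}
    - {"dp":[0,0,0],"delta_rot":[0,0,1],"fingers":0.9}

```text
clock: 6.55
position: [0.5073, -0.1309, 0.4347]
ee_rot: [-0.002, 0.912, 0.132, 0.388]
contact_force: [0.1, -0.9, -0.0]
width: 0.0769
gripper_force: 0.0
```

```bash
sed -i 's/^al=a(47).*$/al=a(52); d=np.sin(al)*h-np.cos(al)*k; Rg=Rxz(np.cos(al)*h+np.sin(al)*k,d); g=foot+.050*ax; OFF=.062/' g.py
python3 - <<'E'
from g import *
to_pinch(Rg,g-.12*d,OFF)
E
```

```text
pos [ 0.5073 -0.1309  0.4347] q [-0.7  -0.12  1.84  0.71  0.96  0.3 ] t 6.55
dp [-1.321  0.326  0.722] rot [-0.21  1.1   1.49]
```

servo_tool:
  moves:
    - {"dp":[0,0,0],"delta_rot":[-0.1,0.55,0.75],"fingers":0.9}
    - {"dp":[0,0,0],"delta_rot":[-0.1,0.55,0.75],"fingers":0.9}
    - {"dp":[-0.2,0.05,0.08],"delta_rot":[0,0,0],"fingers":0.9}
    - {"dp":[-0.2,0.05,0.08],"delta_rot":[0,0,0],"fingers":0.9}
    - {"dp":[-0.2,0.05,0.08],"delta_rot":[0,0,0],"fingers":0.9}

```text
clock: 7.05
position: [0.4755, -0.1656, 0.31]
ee_rot: [-0.028, 0.896, 0.062, 0.438]
contact_force: [0.3, -0.6, -1.5]
width: 0.0771
gripper_force: 0.0
```

servo_tool:
  moves:
    - {"dp":[-0.2,0,0.08],"delta_rot":[0,0,0],"fingers":0.9}
    - {"dp":[-0.2,0,0.08],"delta_rot":[0,0,0],"fingers":0.9}
    - {"dp":[0,0,0],"delta_rot":[0,0,0],"fingers":0.9}

```text
clock: 7.35
position: [0.4499, -0.167, 0.2229]
ee_rot: [-0.034, 0.898, 0.058, 0.435]
contact_force: [0.3, 0.5, 1.7]
width: 0.077
gripper_force: 0.0
```

```bash
python3 - <<'E'
from g import *
to_pinch(Rg,g-.12*d,OFF)
E
```

```text
pos [ 0.4499 -0.167   0.2229] q [-0.96  0.1   2.33  1.38  0.79 -0.61] t 7.35
dp [-0.302  0.373  0.174] rot [-0.07  0.06 -0.07]
```

servo_tool:
  moves:
    - {"dp":[-0.05,0.19,0.0],"delta_rot":[-0.07,0.06,-0.07],"fingers":0.9}
    - {"dp":[-0.05,0.18,0.0],"delta_rot":[0,0,0],"fingers":0.9}
    - {"dp":[-0.1,0,0.08],"delta_rot":[0,0,0],"fingers":0.9}
    - {"dp":[-0.1,0,0.09],"delta_rot":[0,0,0],"fingers":0.9}
    - {"dp":[0,0,0],"delta_rot":[0,0,0],"fingers":0.9}

```text
clock: 7.85
position: [0.4533, -0.2445, 0.1592]
ee_rot: [-0.026, 0.895, 0.061, 0.441]
contact_force: [-0.6, 0.4, -0.2]
width: 0.0767
gripper_force: 0.0
```

```bash
python3 - <<'E'
from g import *
to_pinch(Rg,g,OFF)
E
```

```text
pos [ 0.4533 -0.2445  0.1592] q [-1.08  0.32  2.32  1.5   0.84 -0.93] t 7.85
dp [-0.038 -0.019  0.606] rot [ 0.03 -0.07  0.06]
```

servo_tool:
  moves:
    - {"dp":[-0.02,-0.01,0.12],"delta_rot":[0.03,-0.07,0.06],"fingers":0.9}
    - {"dp":[-0.02,-0.01,0.12],"delta_rot":[0,0,0],"fingers":0.9}
    - {"dp":[0,0,0.12],"delta_rot":[0,0,0],"fingers":0.9}
    - {"dp":[0,0,0],"delta_rot":[0,0,0],"fingers":0.9}

```text
clock: 8.25
position: [0.5063, -0.2332, 0.1108]
ee_rot: [-0.028, 0.896, 0.061, 0.439]
contact_force: [-0.3, 1.2, -0.3]
width: 0.0764
gripper_force: 0.0
```

```bash
python3 - <<'E'
from g import *
to_pinch(Rg,g,OFF)
im,W=cloud('wrist'); np.savez('/tmp/w2',im=im,W=W)
i2,W2=cloud('side'); np.savez('/tmp/s2',im=i2,W=W2)
save('w2',np.hstack([cv2.resize(im,(400,300)),cv2.resize(i2[100:325,200:500],(400,300))]))
E
```

```text
pos [ 0.5063 -0.2332  0.1108] q [-0.94  0.45  2.31  1.75  0.78 -1.09] t 8.25
dp [-0.011  0.004  0.244] rot [ 0.01 -0.04  0.05]
```

View pics/w2.png

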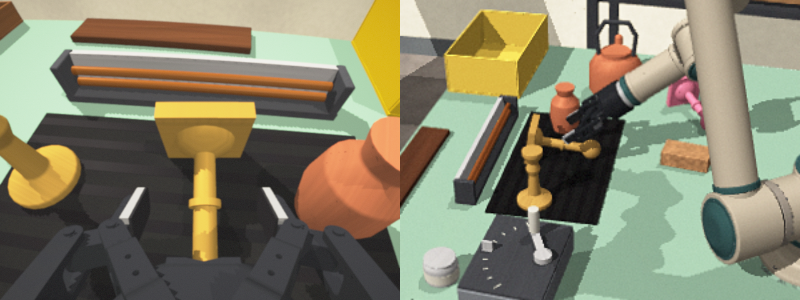

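The stem at (205,235) in the left half lies centred between the pads at (132,205) and (273,205), clear of the vase. The approach is good, so I'm closing in.

servo_tool:
  moves:
    - {"dp":[-0.01,0,0.08],"delta_rot":[0,-0.04,0.05],"fingers":0.9}
    - {"dp":[0,0,0.08],"delta_rot":[0,0,0],"fingers":0.9}
    - {"dp":[0,0,0.08],"delta_rot":[0,0,0],"fingers":0.9}
    - {"dp":[0,0,0],"delta_rot":[0,0,0],"fingers":0.9}

```text
clock: 8.75
position: [0.5408, -0.2289, 0.0795]
ee_rot: [-0.028, 0.897, 0.058, 0.437]
contact_force: [-0.4, 0.9, 0.5]
width: 0.0766
gripper_force: 0.0
```

```bash
python3 - <<'E'
from g import *
to_pinch(Rg,g,OFF)
E
```

```text
pos [ 0.5408 -0.2289  0.0795] q [-0.86  0.54  2.28  1.88  0.76 -1.18] t 8.75
dp [0.007 0.003 0.011] rot [ 0.03  0.01 -0.01]
```

Within 3 mm and no contact. Closing the fingers.

servo_tool:
  moves:
    - {"dp":[0,0,0.01],"delta_rot":[0,0,0],"fingers":0}
    - {"dp":[0,0,0],"delta_rot":[0,0,0],"fingers":0}
    - {"dp":[0,0,0],"delta_rot":[0,0,0],"fingers":0}
    - {"dp":[0,0,0],"delta_rot":[0,0,0],"fingers":0}
    - {"dp":[0,0,0],"delta_rot":[0,0,0],"fingers":0}
  force: 60

```text
clock: 9.25
position: [0.5411, -0.2287, 0.0776]
ee_rot: [-0.028, 0.897, 0.058, 0.437]
contact_force: [-4.3, -1.4, 5.8]
width: 0.0183
gripper_force: 58.5
```

servo_tool:
  moves:
    - {"dp":[0,0,0],"delta_rot":[0,0,0],"fingers":0}
    - {"dp":[0,0,0],"delta_rot":[0,0,0],"fingers":0}
    - {"dp":[0,0,0],"delta_rot":[0,0,0],"fingers":0}

```text
clock: 9.55
position: [0.5412, -0.2287, 0.0776]
ee_rot: [-0.028, 0.897, 0.057, 0.437]
contact_force: [-4.7, -1.4, 5.6]
width: 0.0177
gripper_force: 58.6
```

servo_tool:
  moves:
    - {"dp":[0.04,0,-0.03],"delta_rot":[0,0,0],"fingers":0}
    - {"dp":[0.08,0,-0.06],"delta_rot":[0,0,0],"fingers":0}
    - {"dp":[0.08,0,-0.06],"delta_rot":[0,0,0],"fingers":0}
    - {"dp":[0.12,0,-0.09],"delta_rot":[0,0,0],"fingers":0}
    - {"dp":[0.12,0,-0.09],"delta_rot":[0,0,0],"fingers":0}

```text
clock: 10.05
position: [0.5424, -0.2274, 0.1858]
ee_rot: [-0.029, 0.899, 0.058, 0.434]
contact_force: [0.5, 0.2, -3.6]
width: 0.0182
gripper_force: 58.8
```

servo_tool:
  moves:
    - {"dp":[0.12,0,-0.09],"delta_rot":[0,0,0],"fingers":0}
    - {"dp":[0.12,0,-0.09],"delta_rot":[0,0,0],"fingers":0}
    - {"dp":[0,0,0],"delta_rot":[0,0,0],"fingers":0}

```text
clock: 10.35
position: [0.5457, -0.2284, 0.2502]
ee_rot: [-0.026, 0.897, 0.06, 0.438]
contact_force: [0.6, -1.1, -4.3]
width: 0.018
gripper_force: 59.2
```

```bash
cat >> g.py <<'E'
def rz(t): return Ro.from_euler('z',t).as_matrix()
n=np.cross(ax,k); n/=np.linalg.norm(n); Rf=rz(a(-5.4))@Ro.from_rotvec(n*a(98.8)).as_matrix()@Rg
E
python3 - <<'E'
from g import *
to_pinch(Rf,[.577,-.197,.20],OFF); print(Rf.round(3))
E
```

```text
pos [ 0.5457 -0.2284  0.2502] q [-0.85  0.2   2.09  1.32  0.74 -0.41] t 10.35
dp [ 0.217 -0.115  0.339] rot [  0.03 -17.23   1.04]
[[ 0.684  0.038 -0.728]
 [ 0.026 -0.999 -0.028]
 [-0.729 -0.    -0.685]]
```

servo_tool:
  moves:
    - {"dp":[0,0,0],"delta_rot":[0,-1,0.06],"fingers":0}
    - {"dp":[0,0,0],"delta_rot":[0,-1,0.06],"fingers":0}
    - {"dp":[0,0,0],"delta_rot":[0,-1,0.06],"fingers":0}
    - {"dp":[0,0,0],"delta_rot":[0,-1,0.06],"fingers":0}
    - {"dp":[0,0,0],"delta_rot":[0,-1,0.06],"fingers":0}

```text
clock: 10.85
position: [0.5433, -0.2262, 0.2436]
ee_rot: [-0.022, 0.978, 0.051, 0.2]
contact_force: [0.3, 2.1, -4.3]
width: 0.0182
gripper_force: 58.8
```

servo_tool:
  moves:
    - {"dp":[0,0,0],"delta_rot":[0,-1,0.06],"fingers":0}
    - {"dp":[0,0,0],"delta_rot":[0,-1,0.06],"fingers":0}
    - {"dp":[0,0,0],"delta_rot":[0,-1,0.06],"fingers":0}
    - {"dp":[0,0,0],"delta_rot":[0,-1,0.06],"fingers":0}
    - {"dp":[0,0,0],"delta_rot":[0,-1,0.06],"fingers":0}

```text
clock: 11.35
position: [0.5442, -0.2263, 0.2438]
ee_rot: [-0.012, 0.998, 0.04, -0.048]
contact_force: [0.5, -0.2, -4.9]
width: 0.0182
gripper_force: 58.8
```

servo_tool:
  moves:
    - {"dp":[0,0,0],"delta_rot":[0,-1,0.06],"fingers":0}
    - {"dp":[0,0,0],"delta_rot":[0,-1,0.06],"fingers":0}
    - {"dp":[0,0,0],"delta_rot":[0,-1,0.06],"fingers":0}
    - {"dp":[0,0,0],"delta_rot":[0,-1,0.06],"fingers":0}
    - {"dp":[0,0,0],"delta_rot":[0,-1,0.06],"fingers":0}

```text
clock: 11.85
position: [0.5452, -0.2265, 0.2436]
ee_rot: [-0.002, 0.956, 0.028, -0.293]
contact_force: [0.1, -0.0, -4.9]
width: 0.0179
gripper_force: 58.8
```

servo_tool:
  moves:
    - {"dp":[0,0,0],"delta_rot":[0,-1,0.06],"fingers":0}
    - {"dp":[0,0,0],"delta_rot":[0,-1.0,0.06],"fingers":0}
    - {"dp":[0,0,0],"delta_rot":[0,-0.2,0.02],"fingers":0}
    - {"dp":[0,0,0],"delta_rot":[0,0,0],"fingers":0}

```text
clock: 12.25
position: [0.5455, -0.227, 0.2434]
ee_rot: [0.004, 0.919, 0.02, -0.394]
contact_force: [1.1, 0.6, -4.5]
width: 0.0178
gripper_force: 58.8
```

```bash
python3 - <<'E'
from g import *
to_pinch(Rf,[.577,-.197,.20],OFF)
im,W=cloud('side'); np.savez('/tmp/s3',im=im,W=W); i2,W2=cloud('wrist'); np.savez('/tmp/w3',im=i2,W=W2)
save('s3',np.hstack([cv2.resize(i2,(400,300)),cv2.resize(im[100:325,200:500],(400,300))]))
E
```

```text
pos [ 0.5455 -0.227   0.2434] q [-0.37  0.69  1.18 -0.32  2.03  1.13] t 12.25
dp [ 0.273 -0.143 -0.278] rot [-0.05 -0.07  0.08]
```

View pics/s3.png

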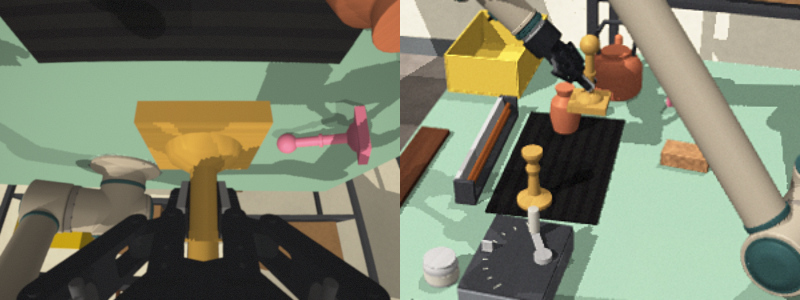

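The lamp is held upright, ball at about (590,44) and foot at (590,102) in the right half. Now I'll check its tilt from the foot's top face and the ball.

```bash
cat > chk.py <<'E'
import sys; from g import *
from scipy.optimize import least_squares
def brass(im):
    q=cv2.cvtColor(im,cv2.COLOR_RGB2HSV); return (q[...,0]>12)&(q[...,0]<32)&(q[...,1]>110)
def plane(P):
    c=np.median(P,0); m=np.ones(len(P),bool)
    for _ in range(6):
        c=P[m].mean(0); v=np.linalg.svd(P[m]-c,full_matrices=False)[2][2]; r=(P-c)@v; m=abs(r)<.002
    return c,v*np.sign(v[2]),m
R,p,s=T(); gp=p+R[:,2]*OFF; print('grasp pt',gp.round(4))
z=np.load('/tmp/%s.npz'%sys.argv[1]); im,W=z['im'],z['W']; u0,u1,v0,v1=map(int,sys.argv[2:6])
m=np.zeros((480,640),bool); m[v0:v1,u0:u1]=1; m&=brass(im)&np.isfinite(W[...,0])&(np.hypot(W[...,0]-gp[0],W[...,1]-gp[1])<.08)
P=W[m]; P=P[P[:,2]<np.median(P[:,2])+.03]
# foot top: plane in the wrist view
H=P[(abs(P[:,2]-(gp[2]-.034))<.014)&(np.hypot(P[:,0]-gp[0],P[:,1]-gp[1])>.028)]; c,v,k2=plane(H)
print('foot top',c.round(4),'normal',v.round(3),k2.sum(),len(H),'rect',cv2.minAreaRect(H[k2][:,:2].astype(np.float32)))
z=np.load('/tmp/%s.npz'%sys.argv[6]); im,W=z['im'],z['W']
m=brass(im)&(np.linalg.norm(W-(gp+[0,0,.095]),axis=-1)<.035); B=W[m]; B=B[B[:,2]>gp[2]+.078]
b=least_squares(lambda x:np.linalg.norm(B-x,axis=1)-.022,B.mean(0),loss='soft_l1',f_scale=.001).x; print('ball',b.round(4),len(B),'ball-grasp',(b-gp).round(4))
E
python3 chk.py w3 200 450 160 280 s3
```

```text
grasp pt [ 0.5003 -0.2288  0.2031]
foot top [ 0.523  -0.2267  0.1657] normal [-0.006 -0.007  1.   ] 9246 14305 rect ((0.5014082193374634, -0.2275669425725937), (0.08687850087881088, 0.08437471836805344), 2.1032700538635254)
ball [ 0.5011 -0.229   0.2921] 171 ball-grasp [ 0.0009 -0.0001  0.0891]
```

```bash
python3 - <<'E'
from g import *
R,p,s=T()
for v in ([.0756,.0306,0],[0,0,-.13],[0,0,-.01]): print((R.T@np.array(v)/.2).round(3))
E
```

```text
[ 0.266 -0.138 -0.276]
[0.469 0.004 0.45 ]
[0.036 0.    0.035]
```

servo_tool:
  moves:
    - {"dp":[0.133,-0.069,-0.138],"delta_rot":[0,0,0],"fingers":0}
    - {"dp":[0.133,-0.069,-0.138],"delta_rot":[0,0,0],"fingers":0}
    - {"dp":[0,0,0],"delta_rot":[0,0,0],"fingers":0}
    - {"dp":[0.094,0.001,0.09],"delta_rot":[0,0,0],"fingers":0}
    - {"dp":[0.094,0.001,0.09],"delta_rot":[0,0,0],"fingers":0}

```text
clock: 12.85
position: [0.6209, -0.1971, 0.1956]
ee_rot: [0.006, 0.92, 0.019, -0.39]
contact_force: [-0.3, 0.7, -4.6]
width: 0.0182
gripper_force: 59.7
```

servo_tool:
  moves:
    - {"dp":[0.094,0.001,0.09],"delta_rot":[0,0,0],"fingers":0}
    - {"dp":[0.094,0.001,0.09],"delta_rot":[0,0,0],"fingers":0}
    - {"dp":[0,0,0],"delta_rot":[0,0,0],"fingers":0}

```text
clock: 13.15
position: [0.6191, -0.197, 0.1397]
ee_rot: [0.004, 0.919, 0.019, -0.394]
contact_force: [-0.7, 1.1, -4.3]
width: 0.0184
gripper_force: 59.5
```

```bash
python3 - <<'E'
from g import *
R,p,s=T(); gp=p+R[:,2]*OFF
foot=gp+[.0011,.0012,-.0534]; print('foot',foot.round(4),s['contact_force'])
print((R.T@(np.array([.577,-.197,.005])-foot)/.2).round(3))
im,W=cloud('wrist'); np.savez('/tmp/w4',im=im,W=W); i2,W2=cloud('side'); np.savez('/tmp/s4',im=i2,W=W2)
E
python3 chk.py w4 200 450 160 290 s4
```

```text
foot [ 0.5753 -0.1972  0.0436] [-0.73370583  1.09817775 -4.27623777]
[0.146 0.001 0.127]
grasp pt [ 0.5754 -0.1989  0.1008]
foot top [ 0.5972 -0.1961  0.0606] normal [-0.002 -0.007  1.   ] 9065 12252 rect ((0.5754719972610474, -0.19753308594226837), (0.08538411557674408, 0.08454851061105728), 2.485894203186035)
ball [ 0.5764 -0.1998  0.1926] 168 ball-grasp [ 0.001  -0.0009  0.0918]
```

servo_tool:
  moves:
    - {"dp":[0.045,0,0.04],"delta_rot":[0,0,0],"fingers":0}
    - {"dp":[0.045,0,0.035],"delta_rot":[0,0,0],"fingers":0}
    - {"dp":[0.036,0,0.033],"delta_rot":[0,0,0],"fingers":0}
    - {"dp":[0,0,0],"delta_rot":[0,0,0],"fingers":0}
    - {"dp":[0,0,0],"delta_rot":[0,0,0],"fingers":0}

```text
clock: 13.75
position: [0.6223, -0.1968, 0.109]
ee_rot: [0.005, 0.919, 0.019, -0.393]
contact_force: [0.1, 0.5, -4.1]
width: 0.0182
gripper_force: 59.4
```

```bash
python3 - <<'E'
from g import *
R,p,s=T(); print((p+R[:,2]*OFF).round(4),s['contact_force'].round(1))
im,W=cloud('wrist'); np.savez('/tmp/w5',im=im,W=W); i2,W2=cloud('side'); np.savez('/tmp/s5',im=i2,W=W2)
E
python3 chk.py w5 200 450 160 290 s5
```

```text
[ 0.5775 -0.1983  0.0662] [ 0.1  0.5 -4.1]
grasp pt [ 0.5778 -0.1985  0.0668]
foot top [ 0.6    -0.1965  0.0299] normal [-0.005 -0.004  1.   ] 9298 14317 rect ((0.5785111784934998, -0.19732406735420227), (0.08659201860427856, 0.0846320167183876), 2.0672061443328857)
ball [ 0.5791 -0.1986  0.1595] 171 ball-grasp [ 0.0012 -0.0002  0.0927]
```

servo_tool:
  moves:
    - {"dp":[0.02,0,0.021],"delta_rot":[0,0,0],"fingers":0}
    - {"dp":[0.007,0,0.007],"delta_rot":[0,0,0],"fingers":0}
    - {"dp":[0,0,0],"delta_rot":[0,0,0],"fingers":0}

```text
clock: 14.15
position: [0.622, -0.1968, 0.1012]
ee_rot: [0.005, 0.919, 0.019, -0.393]
contact_force: [1.3, -1.2, -3.7]
width: 0.018
gripper_force: 59.4
```

servo_tool:
  moves:
    - {"dp":[0.005,0,0.005],"delta_rot":[0,0,0],"fingers":0}
    - {"dp":[0,0,0],"delta_rot":[0,0,0],"fingers":0}

```text
clock: 14.35
position: [0.6221, -0.1969, 0.1004]
ee_rot: [0.005, 0.919, 0.019, -0.393]
contact_force: [-0.8, 0.1, -3.2]
width: 0.0184
gripper_force: 59.6
```

servo_tool:
  moves:
    - {"dp":[0.005,0,0.005],"delta_rot":[0,0,0],"fingers":0}
    - {"dp":[0,0,0],"delta_rot":[0,0,0],"fingers":0}

```text
clock: 14.55
position: [0.6223, -0.1967, 0.1002]
ee_rot: [0.006, 0.919, 0.019, -0.393]
contact_force: [2.5, 1.4, 3.7]
width: 0.0179
gripper_force: 60.4
```

servo_tool:
  moves:
    - {"dp":[0.005,0,0.005],"delta_rot":[0,0,0],"fingers":0}
    - {"dp":[0,0,0],"delta_rot":[0,0,0],"fingers":0}

```text
clock: 14.75
position: [0.6224, -0.1967, 0.1]
ee_rot: [0.006, 0.919, 0.019, -0.393]
contact_force: [5.0, 0.8, 8.5]
width: 0.0181
gripper_force: 61.0
```

The lamp is in contact with the mat at 8 N. I'll ease off, release, and back away along the tool axis.

servo_tool:
  moves:
    - {"dp":[-0.005,0,-0.005],"delta_rot":[0,0,0],"fingers":0}
    - {"dp":[0,0,0],"delta_rot":[0,0,0],"fingers":0.5}
    - {"dp":[0,0,0],"delta_rot":[0,0,0],"fingers":0.5}
    - {"dp":[0,0,0],"delta_rot":[0,0,0],"fingers":0.5}
    - {"dp":[0,0,0],"delta_rot":[0,0,0],"fingers":0.5}

```text
clock: 15.25
position: [0.6218, -0.1969, 0.0984]
ee_rot: [0.005, 0.919, 0.019, -0.393]
contact_force: [-0.9, 1.2, 0.7]
width: 0.043
gripper_force: 0.0
```

servo_tool:
  moves:
    - {"dp":[0,0,-0.05],"delta_rot":[0,0,0],"fingers":0.5}
    - {"dp":[0,0,-0.1],"delta_rot":[0,0,0],"fingers":0.5}
    - {"dp":[0,0,-0.15],"delta_rot":[0,0,0],"fingers":0.5}
    - {"dp":[0,0,-0.15],"delta_rot":[0,0,0],"fingers":0.5}
    - {"dp":[0,0,0],"delta_rot":[0,0,0],"fingers":0.5}

```text
clock: 15.75
position: [0.6898, -0.1945, 0.1636]
ee_rot: [0.007, 0.921, 0.019, -0.389]
contact_force: [1.0, -0.2, 0.4]
width: 0.0427
gripper_force: 0.0
```

```bash
python3 - <<'E'
from g import *
R,p,s=T(); print(p.round(4),R.round(3),s['qpos'].round(2))
im,W=cloud('wrist'); np.savez('/tmp/w6',im=im,W=W); i2,W2=cloud('side'); np.savez('/tmp/s6',im=i2,W=W2)
i3,W3=cloud('scene'); np.savez('/tmp/c6',im=i3,W=W3)
save('s6',np.hstack([cv2.resize(im,(400,300)),cv2.resize(i2[100:325,200:500],(400,300))]))
E
```

```text
[ 0.6898 -0.1945  0.1636] [[ 0.696  0.04  -0.717]
 [ 0.03  -0.999 -0.027]
 [-0.718 -0.003 -0.697]] [-0.28  0.95  0.8  -0.27  2.15  1.19]
```

View pics/s6.png

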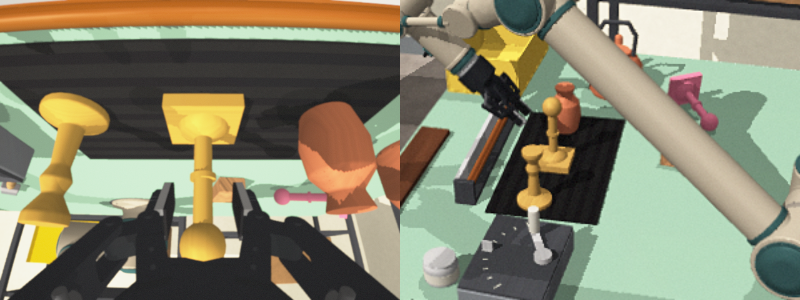

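The lamp stands in line, foot at (203,117) and ball at (203,240) in the wrist half, between the candlestick and the vase. It is released and clear. Now I'll raise and level the tool.

servo_tool:
  moves:
    - {"dp":[-0.1,0,-0.15],"delta_rot":[0,0,0],"fingers":0.5}
    - {"dp":[-0.17,0,-0.16],"delta_rot":[0,0,0],"fingers":0.5}
    - {"dp":[-0.17,0,-0.16],"delta_rot":[0,0,0],"fingers":0.5}
    - {"dp":[-0.17,0,-0.16],"delta_rot":[0,0,0],"fingers":0.5}
    - {"dp":[0,0,0],"delta_rot":[0,1,0],"fingers":0.5}

```text
clock: 16.4
position: [0.6944, -0.1954, 0.3396]
ee_rot: [0.005, 0.939, 0.018, -0.344]
contact_force: [-0.5, -0.1, 0.3]
width: 0.043
gripper_force: 0.0
```

servo_tool:
  moves:
    - {"dp":[0,0,0],"delta_rot":[0,1,0],"fingers":0.5}
    - {"dp":[0,0,0],"delta_rot":[0,1,0],"fingers":0.5}
    - {"dp":[0,0,0],"delta_rot":[0,1,0],"fingers":0.5}
    - {"dp":[0,0,0],"delta_rot":[0,1,0],"fingers":0.5}
    - {"dp":[0,0,0],"delta_rot":[0,1,0],"fingers":0.5}

```text
clock: 16.9
position: [0.6926, -0.1952, 0.3351]
ee_rot: [-0.001, 0.995, 0.019, -0.103]
contact_force: [0.2, -0.3, 0.1]
width: 0.0426
gripper_force: 0.0
```

servo_tool:
  moves:
    - {"dp":[0,0,0],"delta_rot":[0,1,0],"fingers":0.5}
    - {"dp":[0,0,0],"delta_rot":[0,1,0],"fingers":0.5}
    - {"dp":[0,0,0],"delta_rot":[0,0,0],"fingers":0.5}

```text
clock: 17.2
position: [0.6902, -0.1951, 0.3364]
ee_rot: [-0.003, 1.0, 0.019, -0.005]
contact_force: [-0.4, -0.1, 0.8]
width: 0.0426
gripper_force: 0.0
```

```bash
python3 - <<'E'
from g import *
x=[np.cos(a(117)),np.sin(a(117)),0]
to(Rxz(x,[0,0,-1]),[.55,.18,.33])
E
```

```text
pos [ 0.6902 -0.1951  0.3364] q [-0.37  0.49  1.09  0.    1.57  1.16] t 17.2
dp [-0.63 -1.9   0.05] rot [ -0.14   0.   -20.05]
```

servo_tool:
  moves:
    - {"dp":[-0.08,-0.23,0],"delta_rot":[0,0,0],"fingers":0.5}
    - {"dp":[-0.08,-0.23,0],"delta_rot":[0,0,0],"fingers":0.5}
    - {"dp":[-0.08,-0.23,0],"delta_rot":[0,0,0],"fingers":0.5}
    - {"dp":[-0.08,-0.23,0],"delta_rot":[0,0,0],"fingers":0.5}
    - {"dp":[-0.08,-0.23,0],"delta_rot":[0,0,0],"fingers":0.5}

```text
clock: 17.7
position: [0.6037, 0.033, 0.3369]
ee_rot: [-0.002, 1.0, 0.019, -0.006]
contact_force: [0.5, 0.3, -0.0]
width: 0.0423
gripper_force: 0.0
```

servo_tool:
  moves:
    - {"dp":[-0.08,-0.23,0],"delta_rot":[0,0,0],"fingers":0.5}
    - {"dp":[-0.08,-0.23,0],"delta_rot":[0,0,0],"fingers":0.5}
    - {"dp":[-0.07,-0.23,0],"delta_rot":[0,0,0],"fingers":0.5}
    - {"dp":[0,-0.06,0],"delta_rot":[-0.1,0,-1],"fingers":0.5}
    - {"dp":[0,0,0],"delta_rot":[0,0,-1],"fingers":0.5}

```text
clock: 18.2
position: [0.5519, 0.1822, 0.3382]
ee_rot: [0.002, 0.992, 0.123, -0.006]
contact_force: [0.2, -0.4, 0.5]
width: 0.043
gripper_force: 0.0
```

servo_tool:
  moves:
    - {"dp":[0,0,0],"delta_rot":[0,0,-1],"fingers":0.5}
    - {"dp":[0,0,0],"delta_rot":[0,0,-1],"fingers":0.5}
    - {"dp":[0,0,0],"delta_rot":[0,0,-1],"fingers":0.5}
    - {"dp":[0,0,0],"delta_rot":[0,0,-1],"fingers":0.5}
    - {"dp":[0,0,0],"delta_rot":[0,0,-1],"fingers":0.5}

```text
clock: 18.7
position: [0.5528, 0.1795, 0.3379]
ee_rot: [0.001, 0.932, 0.363, -0.006]
contact_force: [-0.3, 0.3, -0.9]
width: 0.0425
gripper_force: 0.0
```

servo_tool:
  moves:
    - {"dp":[0,0,0],"delta_rot":[0,0,-1],"fingers":0.5}
    - {"dp":[0,0,0],"delta_rot":[0,0,-1],"fingers":0.5}
    - {"dp":[0,0,0],"delta_rot":[0,0,-1],"fingers":0.5}
    - {"dp":[0,0,0],"delta_rot":[0,0,-1],"fingers":0.5}
    - {"dp":[0,0,0],"delta_rot":[0,0,-1],"fingers":0.5}

```text
clock: 19.2
position: [0.5528, 0.1794, 0.3379]
ee_rot: [-0.0, 0.813, 0.582, -0.006]
contact_force: [0.1, 0.2, 0.3]
width: 0.0426
gripper_force: 0.0
```

servo_tool:
  moves:
    - {"dp":[0,0,0],"delta_rot":[0,0,-1],"fingers":0.5}
    - {"dp":[0,0,0],"delta_rot":[0,0,-1],"fingers":0.5}
    - {"dp":[0,0,0],"delta_rot":[0,0,-1],"fingers":0.5}
    - {"dp":[0,0,0],"delta_rot":[0,0,-1],"fingers":0.5}
    - {"dp":[0,0,0],"delta_rot":[0,0,-1],"fingers":0.5}

```text
clock: 19.7
position: [0.5528, 0.1794, 0.3379]
ee_rot: [-0.002, 0.644, 0.765, -0.006]
contact_force: [-0.2, 0.3, 0.2]
width: 0.0428
gripper_force: 0.0
```

servo_tool:
  moves:
    - {"dp":[0,0,0],"delta_rot":[0,0,-1],"fingers":0.5}
    - {"dp":[0,0,0],"delta_rot":[0,0,-1],"fingers":0.5}
    - {"dp":[0,0,0],"delta_rot":[0,0,-1],"fingers":0.5}
    - {"dp":[0,0,0],"delta_rot":[0,0,0],"fingers":0.5}
    - {"dp":[0,0,0],"delta_rot":[0,0,0],"fingers":0.5}

```text
clock: 20.2
position: [0.553, 0.1795, 0.3383]
ee_rot: [-0.002, 0.525, 0.851, -0.005]
contact_force: [-0.9, -0.1, 0.2]
width: 0.0427
gripper_force: 0.0
```

```bash
python3 - <<'E'
from g import *
x=[np.cos(a(117)),np.sin(a(117)),0]
to(Rxz(x,[0,0,-1]),[.55,.18,.33])
im,W=cloud('wrist'); np.savez('/tmp/w7',im=im,W=W); save('w7',im)
i2,W2=cloud('scene'); np.savez('/tmp/c7',im=i2,W=W2)
E
```

```text
pos [0.553  0.1795 0.3383] q [ 0.2   0.27  1.42 -0.    1.45 -0.27] t 20.2
dp [ 0.009 -0.012  0.042] rot [-0.11  0.01 -0.05]
```

View pics/w7.png

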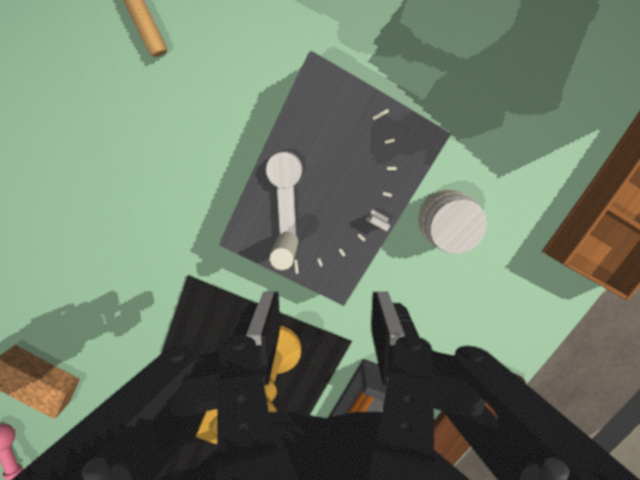

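The wrist view is clear. The box corners are at (312,52), (450,133), (344,304) and (220,243), the hinge cap at (284,169), the knob top at (282,258) and the fin at about (378,217). I'll turn those into angles.

```bash
cat > lev.py <<'E'
import sys; from g import *
from numpy import hypot,arctan2,degrees
def run(fn,R,p,px):
    im,W=(np.load('/tmp/%s.npz'%fn)[k] for k in('im','W'))
    c=imaging.calibration('wrist'); K=np.array(c['intrinsics']); D=np.array(c['dist']); H=np.array(c['hand_eye'])
    def ray(u,v,z):
        n=cv2.undistortPoints(np.array([[[u,v]]],float),K,D).ravel(); d=R@H[:3,:3]@[*n,1]; o=R@H[:3,3]+p
        return (o+d*(z-o[2])/d[2])
    return im,W,ray
if __name__=='__main__':
    R,p,s=T(); im,W,ray=run('w7',R,p,None)
    C=np.array([ray(u,v,.06) for u,v in((312,52),(450,133),(344,304),(220,243))]); print('corners',C.round(4).tolist(),[np.linalg.norm(C[i]-C[i-1]).round(3) for i in range(4)])
    ex=(C[1]-C[0])+(C[2]-C[3]); yaw=arctan2(ex[1],ex[0]); ctr=C.mean(0); hb=ctr[:2]-.05*np.array([np.cos(yaw),np.sin(yaw)])
    print('yaw',degrees(yaw).round(2),'ctr',ctr.round(4),'hinge from box',hb.round(4))
    g8=cv2.cvtColor(im,cv2.COLOR_RGB2GRAY)
    def blob(u,v,r,t):
        w=g8[v-r:v+r+1,u-r:u+r+1]; n,l,st,ce=cv2.connectedComponentsWithStats((w>t).astype(np.uint8)); i=1+np.argmax(st[1:,4]); return ce[i]+[u-r,v-r],st[i,4]
    hc,ar=blob(284,169,24,170); zc=np.nanmedian(W[165:174,280:289,2]); print('cap',hc,ar,zc,ray(*hc,zc).round(4))
    kz=np.nanmedian(W[254:262,278:286,2]); print('knob top',kz,ray(282,258,.123).round(4), W[254:262,278:286].reshape(-1,3).mean(0).round(4))
    m=np.zeros((480,640),bool); m[195:240,355:405]=1; F=m&(W[...,2]>.066)&(W[...,2]<.09)
    vv,uu=np.nonzero(F); P=W[F]; print('fin pts',len(P),P.mean(0).round(4),P.min(0).round(3),P.max(0).round(3))
    for hh in (hb,ray(*hc,zc)[:2]): q=P[:,:2]-hh; print('fin angle(world)',degrees(arctan2(*q.mean(0)[::-1])).round(2),'r',hypot(*q.T).min().round(3),hypot(*q.T).max().round(3))
    cv2.imwrite('pics/fin.png',cv2.resize(im[150:280,250:410,::-1],None,fx=5,fy=4.6,interpolation=cv2.INTER_CUBIC))
E
python3 lev.py
```

```text
corners [[0.4732, 0.3042, 0.06], [0.6259, 0.301, 0.06], [0.6209, 0.0868, 0.06], [0.4661, 0.0912, 0.06]] [np.float64(0.213), np.float64(0.153), np.float64(0.214), np.float64(0.155)]
yaw -1.42 ctr [0.5465 0.1958 0.06  ] hinge from box [0.4966 0.197 ]
cap [283.67047619 171.64380952] 1050 0.07377123631226534 [0.497  0.1948 0.0738]
knob top 0.12361345862396818 [0.5307 0.1326 0.123 ] [0.5298 0.1332 0.1236]
fin pts 179 [0.6026 0.194  0.0778] [0.594 0.19  0.066] [0.614 0.198 0.082]
fin angle(world) -1.65 r 0.097 0.118
fin angle(world) -0.44 r 0.097 0.117
```

View pics/fin.png

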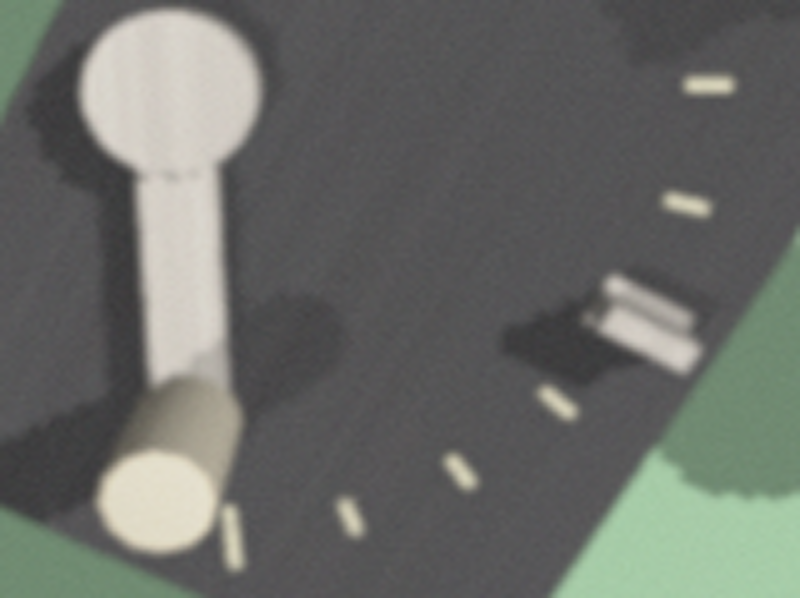

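The crop shows the hinge cap at px (284,170). The fin's bright top edge runs from about (370,220) to (388,229). Its base shows just above, next to its shadow.

```bash
python3 - <<'E'
from lev import *
R,p,s=T(); im,W,ray=run('w7',R,p,None)
H=ray(284.2,170,.0738); A=ray(370.4,220,.08); B=ray(388,228.7,.08); b1=ray(250+610/5,150+285/4.6,.063); b2=ray(250+690/5,150+320/4.6,.063)
print(H.round(4),A.round(4),B.round(4))
f=lambda v:(degrees(arctan2(v[1],v[0])).round(2),hypot(v[0],v[1]).round(4))
print('to A',f(A-H),'to B',f(B-H),'mid',f((A+B)/2-H),'AB dir',f(B-A),'base',f((b1+b2)/2-H))
# fin top from depth
m=np.zeros((480,640),bool); m[210:238,360:398]=1; P=W[m&(W[...,2]>.075)&(W[...,2]<.086)]; print(len(P),P.mean(0).round(4),'dir',f(P.mean(0)-H), cv2.minAreaRect(P[:,:2].astype(np.float32)))
# lever bar edges -> axis direction
Q=[ray(250+u/5,150+v/4.6,.068) for u,v in((180,190),(190,370))]; print('lever bar',f(Q[1]-Q[0]))
k1=ray(282,258.6,.123); print('knob',k1.round(4),f(k1-H))
E
```

```text
[0.4968 0.1965 0.0738] [0.5944 0.1916 0.08  ] [0.6146 0.1917 0.08  ]
to A (np.float64(-2.88), np.float64(0.0977)) to B (np.float64(-2.32), np.float64(0.1179)) mid (np.float64(-2.57), np.float64(0.1078)) AB dir (np.float64(0.38), np.float64(0.0202)) base (np.float64(0.25), np.float64(0.1083))
139 [0.6032 0.1936 0.08  ] dir (np.float64(-1.56), np.float64(0.1064)) ((0.6040120720863342, 0.19334563612937927), (0.006363332271575928, 0.020812591537833214), 87.74176788330078)
lever bar (np.float64(-62.3), np.float64(0.0412))
knob [0.531  0.1321 0.123 ] (np.float64(-62.05), np.float64(0.0729))
```

```bash
cat >> g.py <<'E'
HG=np.array([.4968,.1965])
def kn(deg,z=.156):
    t=a(deg); return Rxz([-np.cos(t),-np.sin(t),0],[0,0,-1]),[HG[0]+.073*np.cos(t),HG[1]+.073*np.sin(t),z]
E
python3 - <<'E'
from g import *
to(*kn(-62.1,.156))
E
```

```text
pos [0.553  0.1795 0.3387] q [ 0.2   0.27  1.42 -0.    1.45 -0.27] t 20.3
dp [-0.161 -0.196  0.915] rot [-0.1   0.01 -0.2 ]
```

servo_tool:
  moves:
    - {"dp":[-0.08,-0.1,0.1],"delta_rot":[-0.1,0,-0.2],"fingers":0.55}
    - {"dp":[-0.08,-0.1,0.15],"delta_rot":[0,0,0],"fingers":0.55}
    - {"dp":[0,0,0.15],"delta_rot":[0,0,0],"fingers":0.55}
    - {"dp":[0,0,0],"delta_rot":[0,0,0],"fingers":0.55}
    - {"dp":[0,0,0],"delta_rot":[0,0,0],"fingers":0.55}

```text
clock: 20.8
position: [0.5325, 0.1327, 0.2596]
ee_rot: [0.001, 0.515, 0.857, 0.0]
contact_force: [0.4, -0.0, 0.1]
width: 0.0472
gripper_force: 0.0
```

```bash
python3 - <<'E'
from g import *
to(*kn(-62.1,.156))
E
```

```text
pos [0.5325 0.1327 0.2596] q [ 0.12  0.26  1.63 -0.    1.24 -0.37] t 20.8
dp [ 0.001 -0.009  0.518] rot [0.01 0.01 0.01]
```

servo_tool:
  moves:
    - {"dp":[0,-0.009,0.15],"delta_rot":[0,0,0],"fingers":0.55}
    - {"dp":[0,0,0.15],"delta_rot":[0,0,0],"fingers":0.55}
    - {"dp":[0,0,0.15],"delta_rot":[0,0,0],"fingers":0.55}
    - {"dp":[0,0,0.068],"delta_rot":[0,0,0],"fingers":0.55}
    - {"dp":[0,0,0],"delta_rot":[0,0,0],"fingers":0.55}

```text
clock: 21.3
position: [0.5312, 0.1322, 0.1554]
ee_rot: [0.001, 0.515, 0.857, -0.0]
contact_force: [-0.5, -0.4, -0.8]
width: 0.0468
gripper_force: 0.0
```

servo_tool:
  moves:
    - {"dp":[0,0,0],"delta_rot":[0,0,0],"fingers":0.2}
    - {"dp":[0,0,0],"delta_rot":[0,0,0],"fingers":0.2}
    - {"dp":[0,0,0],"delta_rot":[0,0,0],"fingers":0.2}
    - {"dp":[0,0,0],"delta_rot":[0,0,0],"fingers":0.2}
    - {"dp":[0,0,0],"delta_rot":[0,0,0],"fingers":0.2}
  force: 30

```text
clock: 21.8
position: [0.532, 0.1318, 0.1576]
ee_rot: [0.003, 0.515, 0.857, 0.001]
contact_force: [-0.0, -1.4, 6.2]
width: 0.0209
gripper_force: 29.7
```

```bash
python3 - <<'E'
from g import *
to(*kn(-62.1,.156))
R,p,s=T(); print('tip angle',np.degrees(np.arctan2(p[1]-HG[1],p[0]-HG[0])),s['contact_force'],s['width'],s['gripper_force'])
# arc rows: command a 6 deg chord at a time
dl=a(5); c=.073
print('per 5deg row: dp x,y', (np.array([-0,0])), 'inward',c*(1-np.cos(dl))/.2,'tangential',c*np.sin(dl)/.2)
print('y_tool',R[:,1].round(3))
E
```

```text
pos [0.532  0.1318 0.1576] q [ 0.12  0.36  1.78 -0.    1.   -0.37] t 21.8
dp [ 0.004 -0.004  0.008] rot [0.05 0.03 0.02]
tip angle -61.4622390553114 [-0.02076105 -1.38222831  6.22844532] 0.020927913348555326 29.664629995822906
per 5deg row: dp x,y [0 0] inward 0.0013889351965128758 tangential 0.031811846102895225
y_tool [0.883 0.469 0.005]
```

The knob is gripped. I'll swing it along the arc in 5° rows, turning the tool with it.

servo_tool:
  moves:
    - {"dp":[0.0014,0.0318,0],"delta_rot":[0,0,-0.873],"fingers":0.2}
    - {"dp":[0.0014,0.0318,0],"delta_rot":[0,0,-0.873],"fingers":0.2}
    - {"dp":[0.0014,0.0318,0],"delta_rot":[0,0,-0.873],"fingers":0.2}
    - {"dp":[0,0,0],"delta_rot":[0,0,0],"fingers":0.2}

```text
clock: 22.2
position: [0.5476, 0.1435, 0.1577]
ee_rot: [0.002, 0.398, 0.917, 0.001]
contact_force: [-0.1, 0.8, 6.8]
width: 0.021
gripper_force: 29.6
```

```bash
cat > st.py <<'E'
from g import *
R,p,s=T(); v=p[:2]-HG; print('angle',np.degrees(np.arctan2(v[1],v[0])).round(2),'r',np.hypot(*v).round(4),'x az-180',(np.degrees(np.arctan2(-R[1,0],-R[0,0]))).round(2),'F',s['contact_force'].round(1),'q6',s['qpos'][5].round(2))
to(*kn(-2.0,p[2]))
E
python3 st.py
```

```text
angle -46.21 r 0.0734 x az-180 -46.92 F [-0.1  0.8  6.8] q6 -0.62
pos [0.5476 0.1435 0.1577] q [ 0.13  0.38  1.74 -0.    1.01 -0.62] t 22.2
dp [0.109 0.253 0.001] rot [ 0.03  0.05 -7.84]
```

servo_tool:
  moves:
    - {"dp":[0.0014,0.0318,0],"delta_rot":[0,0,-0.873],"fingers":0.2}
    - {"dp":[0.0014,0.0318,0],"delta_rot":[0,0,-0.873],"fingers":0.2}
    - {"dp":[0.0014,0.0318,0],"delta_rot":[0,0,-0.873],"fingers":0.2}
    - {"dp":[0.0014,0.0318,0],"delta_rot":[0,0,-0.873],"fingers":0.2}
    - {"dp":[0,0,0],"delta_rot":[0,0,0],"fingers":0.2}

```text
clock: 22.7
position: [0.5623, 0.1641, 0.1576]
ee_rot: [0.002, 0.233, 0.973, 0.001]
contact_force: [-2.2, 2.1, 5.8]
width: 0.021
gripper_force: 29.6
```

servo_tool:
  moves:
    - {"dp":[0.0014,0.0318,0],"delta_rot":[0,0,-0.873],"fingers":0.2}
    - {"dp":[0.0014,0.0318,0],"delta_rot":[0,0,-0.873],"fingers":0.2}
    - {"dp":[0.0014,0.0318,0],"delta_rot":[0,0,-0.873],"fingers":0.2}
    - {"dp":[0.0014,0.0318,0],"delta_rot":[0,0,-0.873],"fingers":0.2}
    - {"dp":[0,0,0],"delta_rot":[0,0,0],"fingers":0.2}

```text
clock: 23.2
position: [0.569, 0.1885, 0.1576]
ee_rot: [0.002, 0.06, 0.998, 0.001]
contact_force: [-3.2, 1.0, 6.8]
width: 0.0214
gripper_force: 29.5
```

```bash
python3 st.py
```

```text
angle -6.29 r 0.0726 x az-180 -6.91 F [-3.2  1.   6.8] q6 -1.25
pos [0.569  0.1885 0.1576] q [ 0.2   0.42  1.67  0.    1.05 -1.25] t 23.2
dp [-0.001  0.027  0.   ] rot [ 0.02  0.03 -0.86]
```

servo_tool:
  moves:
    - {"dp":[0.001,0.014,0],"delta_rot":[0,0,-0.39],"fingers":0.2}
    - {"dp":[0.001,0.015,0],"delta_rot":[0,0,-0.39],"fingers":0.2}
    - {"dp":[0,0,0],"delta_rot":[0,0,0],"fingers":0.2}
    - {"dp":[0,0,0],"delta_rot":[0,0,0],"fingers":0.2}

```text
clock: 23.6
position: [0.5693, 0.1939, 0.1576]
ee_rot: [0.002, 0.022, 1.0, 0.001]
contact_force: [-2.1, 0.8, 6.1]
width: 0.0209
gripper_force: 29.5
```

```bash
python3 st.py
```

```text
angle -2.08 r 0.0725 x az-180 -2.55 F [-2.1  0.8  6.1] q6 -1.31
pos [0.5693 0.1939 0.1576] q [ 0.21  0.43  1.66  0.    1.05 -1.31] t 23.6
dp [-0.002  0.001  0.   ] rot [ 0.01  0.04 -0.1 ]
```

servo_tool:
  moves:
    - {"dp":[0,0,0],"delta_rot":[0,0,0],"fingers":0.55}
    - {"dp":[0,0,0],"delta_rot":[0,0,0],"fingers":0.55}
    - {"dp":[0,0,0],"delta_rot":[0,0,0],"fingers":0.55}
    - {"dp":[0,0,-0.15],"delta_rot":[0,0,0],"fingers":0.55}
    - {"dp":[0,0,-0.2],"delta_rot":[0,0,0],"fingers":0.55}

```text
clock: 24.1
position: [0.5678, 0.1927, 0.224]
ee_rot: [-0.002, 0.022, 1.0, -0.001]
contact_force: [0.7, 1.2, -0.3]
width: 0.047
gripper_force: 0.0
```

servo_tool:
  moves:
    - {"dp":[0,0,-0.22],"delta_rot":[0,0,0],"fingers":0.55}
    - {"dp":[0,0,-0.22],"delta_rot":[0,0,0],"fingers":0.55}
    - {"dp":[0,0,0],"delta_rot":[0,0,0],"fingers":0.55}
    - {"dp":[0,0,0],"delta_rot":[0,0,0],"fingers":0.55}

```text
clock: 24.5
position: [0.5692, 0.1931, 0.3148]
ee_rot: [0.002, 0.022, 1.0, 0.0]
contact_force: [0.1, -0.4, -1.0]
width: 0.0467
gripper_force: 0.0
```

```bash
python3 - <<'E'
from g import *
R,p,s=T(); im,W=cloud('wrist'); np.savez('/tmp/w8',im=im,W=W,R=R,p=p); print(p)
i2,W2=cloud('scene'); np.savez('/tmp/c8',im=i2,W=W2); save('w8',im)
E
```

```text
[0.56918626 0.19311071 0.31483882]
```

View pics/w8.png

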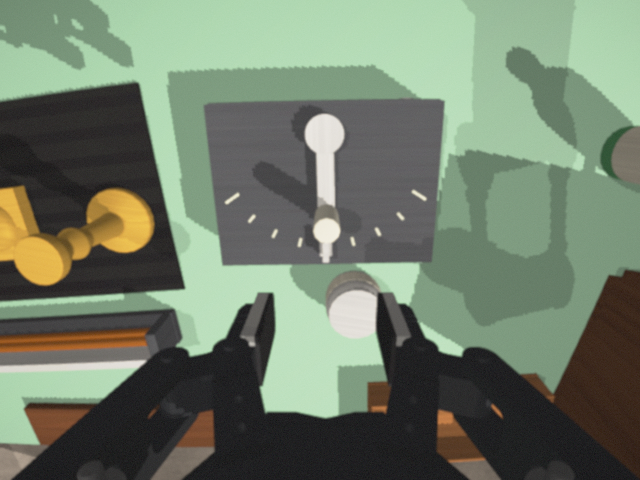

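The lever lies on a line with the fin: hinge cap (325,133), knob top (326,230), fin (326,255). The camera looks along that line, so parallax is small. Now a numeric check of the lever, lamp and bystanders.

```bash
python3 - <<'E'
from lev import *
z=np.load('/tmp/w8.npz'); im,W,ray=run('w8',z['R'],z['p'],None)
hsv=cv2.cvtColor(im,cv2.COLOR_RGB2HSV); g8=hsv[...,2]
f=lambda v:(degrees(arctan2(v[1],v[0])).round(2),hypot(v[0],v[1]).round(4))
def cen(u0,u1,v0,v1,t):
    m=np.zeros((480,640),bool); m[v0:v1,u0:u1]=1; m&=g8>t; vv,uu=np.nonzero(m); return uu.mean(),vv.mean(),len(uu)
cap=cen(300,350,110,156,170); print('cap',cap); H=ray(cap[0],cap[1],.0738); print(H.round(4))
m=np.zeros((480,640),bool); m[210:250,305:350]=1; K=m&(W[...,2]>.118)&(W[...,2]<.13); vv,uu=np.nonzero(K); k=ray(uu.mean(),vv.mean(),.123); print('knob',uu.mean(),vv.mean(),k.round(4),f(k-H))
for v in (165,180,195):
    u=np.nonzero(g8[v,305:350]>160)[0]+305; b=ray(u.mean(),v,.068); print('bar',u.min(),u.max(),f(b-H))
for v in range(244,264,2): 
    u=np.nonzero(g8[v,305:350]>150)[0]+305; print('fin row',v,(u.min(),u.max(),f(ray(u.mean(),v,.08)-H)) if len(u) else '')
m=np.zeros((480,640),bool); m[240:268,305:350]=1; F=m&(W[...,2]>.074)&(W[...,2]<.088); print('fin depth',F.sum(),f(W[F].mean(0)-H) if F.any() else '')
# lamp, neighbours and tin after, scene camera before/after
A=np.load('/tmp/scene.npz')['W']; zc=np.load('/tmp/c8.npz'); B=zc['W']
for n,(x,y,r,z0,z1) in dict(candle=(.583,-.04,.05,.015,.2),vase=(.588,-.343,.055,.015,.2),tin=(.69,.215,.05,.015,.08),kettle=(.545,-.56,.12,.02,.3),polish=(.54,.53,.06,.02,.2)).items():
    o=[]
    for w in (A,B): P=w[(np.hypot(w[...,0]-x,w[...,1]-y)<r)&(w[...,2]>z0)&(w[...,2]<z1)]; o.append((len(P),P.mean(0).round(4).tolist()))
    print(n,o)
P=B[(np.hypot(B[...,0]-.577,B[...,1]+.197)<.065)&(B[...,2]>.015)&(B[...,2]<.2)]; t=P[P[:,2]<.03]; b=P[P[:,2]>.135]; print('lamp foot',cv2.minAreaRect(t[:,:2].astype(np.float32)),'ball',b.mean(0).round(3),P[:,2].max().round(3))
E
```

```text
cap (np.float64(324.03108003108), np.float64(134.32711732711732), 1287)
[0.4959 0.1961 0.0738]
knob 326.52491103202846 228.95373665480426 [0.5675 0.1951 0.123 ] (np.float64(-0.82), np.float64(0.0715))
bar 317 333 (np.float64(-0.71), np.float64(0.0272))
bar 317 334 (np.float64(-0.66), np.float64(0.0409))
bar 318 334 (np.float64(-0.64), np.float64(0.055))
fin row 244 (np.int64(321), np.int64(331), (np.float64(-1.46), np.float64(0.0995)))
fin row 246 (np.int64(321), np.int64(331), (np.float64(-1.48), np.float64(0.1015)))
fin row 248 (np.int64(321), np.int64(331), (np.float64(-1.5), np.float64(0.1035)))
fin row 250 (np.int64(321), np.int64(331), (np.float64(-1.52), np.float64(0.1055)))
fin row 252 (np.int64(321), np.int64(331), (np.float64(-1.53), np.float64(0.1076)))
fin row 254 (np.int64(320), np.int64(331), (np.float64(-1.8), np.float64(0.1096)))
fin row 256 (np.int64(320), np.int64(330), (np.float64(-2.06), np.float64(0.1116)))
fin row 258 (np.int64(322), np.int64(329), (np.float64(-1.82), np.float64(0.1137)))
fin row 260 (np.int64(322), np.int64(329), (np.float64(-1.84), np.float64(0.1158)))
fin row 262 (np.int64(323), np.int64(328), (np.float64(-1.85), np.float64(0.1178)))
fin depth 125 (np.float64(-1.66), np.float64(0.1075))
candle [(609, [0.5905, -0.0427, 0.0681]), (617, [0.5905, -0.0427, 0.0677])]
vase [(847, [0.6047, -0.3435, 0.0816]), (838, [0.6045, -0.3436, 0.0823])]
tin [(512, [0.7021, 0.2212, 0.0428]), (512, [0.702, 0.2212, 0.043])]
kettle [(2775, [0.5339, -0.5662, 0.0936]), (2766, [0.5338, -0.5663, 0.0935])]
polish [(643, [0.5435, 0.5292, 0.0864]), (647, [0.5437, 0.5288, 0.0861])]
lamp foot ((0.5811764597892761, -0.19287683069705963), (0.09100006520748138, 0.08501063287258148), 2.5319581031799316) ball [ 0.589 -0.195  0.161] 0.176
```

```bash
python3 -c "
from rig import manip
print(manip.sign_off())"
```

```text
the job is handed in; nothing more can be done
None
```

The lamp stands upright between the candlestick and the vase, about 5 mm off their line, the lever points at the marker fin to within about 1°, none of the neighbouring things I measured moved, and the job was handed in at about 25 s.

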